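# Put the pottery tools back on their outline boards

## Robot

A 6-joint arm with a two-finger parallel gripper is mounted at the origin on a cart in front of the work surface, level with it; the furniture and walls round the work are solid. World frame = base frame: x ahead of the robot, y to its left, z up, the work surface at z = 0. Lengths are in m, angles in rad, forces in N, time in s.
With the tool pointing down it reaches from about 0.325 to 0.9 m from the base axis. Payload 3.5 kg.
Tool frame: the origin (TCP) lies at the very end of the fingers, on their centre line; the grasp point (between the pads) lies r.grip_depth behind it (r.grip_depth is the distance from the TCP to the grasp point, in m); z points along the fingers, y is the line along which they close (so a half turn about z gives the same grasp; the last joint's range is limited). The gripper opens to 85 mm and grips with 20 to 120 N. Pads are 22 mm wide; open, the fingers measure 114 mm over their backs; the gripper's body (76 mm by 85 mm) begins 54 mm behind the grasp point. The pads swing forward as they close: fully open they stand 13 mm farther back than shut.
Start: joints at [1.157, 0.276, -0.026, 1.268, 0, 1.467], TCP at [0.191, 0.595, 0.193] pointing down, gripper open.
Joint ranges: [-3.12, 3.12], [-0.85, 1.88], [-1.08, 1.24], [-1.95, 2.15], [-1.57, 1.53], [-3.14, 3.14]. Speed limits (rad/s): [2.57, 2.57, 3.14, 3.14, 3.14, 3.14].

## Interface

Orientations are given as a unit quaternion [x, y, z, w].
In Python, from bench import sense, imaging, r gives the robot as it stands.
- The arm moves only by the tool play_rows, never from a script. Its argument "commands" is a list of rows, each an object of numbers: "dx", "dy", "dz": the shift along the tool's x, y, z in units of 40 mm (1.0 is 40 mm); "wx", "wy", "wz": the turn, a rotation vector about the tool's x, y, z in units of 0.12 rad (1.0 is 0.12 rad); "gripper": the opening, from -1 (shut) to 1 (fully open). In form: [{"dx": .., "dy": .., "dz": .., "wx": .., "wy": .., "wz": .., "gripper": ..}, ...]. A call has 1 to 12 rows; each row shifts and turns the commanded pose from where the row before left it, along the tool's axes as they then stand; what a row does not reach is not made up. A row lasts 1/10 s, in which the tool goes at most 50 mm and 8.59 degrees, less where a joint would pass 70% of its speed; a pose out of reach is approached as far as the arm can. A call with a number of a shift or a turn outside -1 to 1 is refused whole. A call with a gripper value outside its range is refused whole. The fingers move at their own pace and stop on an object; the grip force is fixed at half the most. Time passes only in rows, so rows that do not move let the fingers close. It gives the time, the measured TCP pose, the force, the opening and the grip force at its end, in the units of the state.
- sense(): the state, without advancing time (a new reading comes with each control period).
- imaging.get_image(name): name is "scene" or "top"; returns a dict with "frame" (420x560x3 uint8, red, green, blue), "depth" (420x560 float32, m along the optical axis (not along the pixel's ray), 0 where there is no reading), "fx", "fy", "cx", "cy" (pixels), "dist_coeffs" ([k1, k2, p1, p2, k3] as OpenCV has them; the pictures are not rectified), "camera_from_world" (4x4, takes a point from world to camera coordinates). Camera axes: x right, y down, z forward; pixel columns grow to the right and rows downward; lengths in m; the calibration is good to about 2 mm. A picture is of the moment at which its call begins.
- r.job_done(): hands the job in; it is judged then, once.
The state is a dict: "t": time; "joints": joint angles; "joint_velocities": joint speeds; "joint_torque": joint torques, N m; "position": TCP position; "tcp_rot": TCP orientation; "contact_force": force on the tool from outside, world axes, zero at the start; "ft_torque": the same for the moment, N m; "opening": finger opening in m; "finger_force": force on a finger pad.
Only numpy, scipy, OpenCV 4.12 (cv2) and the standard library are available. Lean on these libraries where they do the work, as an engineer would, in place of code of your own. Each camera call takes 0.05 s, during which the arm holds its last target. There are 200 camera calls.

## Task

Put the pine block, the small brown bottle, the round plaster mould and the wooden rib back on the little wooden boards, each on the board whose dark outline has its shape and size: centred on the outline, the block and the rib turned in line with theirs, all flat or upright on the board. Leave the clay ball and the clay tube that are drying among them where they are.

Things in the scene. Friction and masses are not known exactly. Their poses are not given: they have to be found in the camera images.
- pine_block: plain pine block with square corners, lying flat, 90 mm long (its y axis), 45 mm wide (x), 30 mm high (not the thin board beside the banding wheel). Origin: centre of its underside. Like all the others it stands clear of the tall, solid clay sculpture on a plank at the back left of the table (from 0.5 m ahead of the robot and 0.28 m to its left, outward); carry things round its near side.
- oxide_bottle: small brown bottle with a black cap, standing, body 38 mm in diameter up to 50 mm high, cap 24 mm in diameter, 76 mm high in all. Origin: centre of its underside; z is up through the cap.
- sprig_mould: round buff plaster mould, a solid disc 66 mm in diameter and 34 mm high. Origin: centre of its underside; z is up.
- wooden_rib: thin wooden throwing rib, a flat oval or kidney shape, 99 mm long (its y axis), 49 mm wide at most (x), 8 mm thick, lying flat among the boards on the near half of the table (ribs and tools lying at the far right, beyond the banding wheel and the tool box, are not meant). Origin: centre of its underside.
- board_block: a fixed, flat wooden board, 118 x 70 mm and 6 mm thick, with a small brass screw at each corner and, inlaid in its middle, a dark outline: a square-cornered oblong, 95 x 50 mm, long side along y, for the pine block. Origin: centre of its underside, on the table; the middle of the outline lies 6 mm above it. y axis: along the board's length; x: across it.
- board_bottle: a fixed, flat wooden board, 118 x 70 mm and 6 mm thick, with a small brass screw at each corner and, inlaid in its middle, a dark outline: a small disc, 44 mm in diameter, for the bottle. Origin: centre of its underside, on the table; the middle of the outline lies 6 mm above it. y axis: along the board's length; x: across it.
- board_mould: a fixed, flat wooden board, 118 x 70 mm and 6 mm thick, with a small brass screw at each corner and, inlaid in its middle, a dark outline: a large disc, 69 mm in diameter, for the round mould. Origin: centre of its underside, on the table; the middle of the outline lies 6 mm above it. y axis: along the board's length; x: across it.
- board_rib: a fixed, flat wooden board, 118 x 70 mm and 6 mm thick, with a small brass screw at each corner and, inlaid in its middle, a dark outline: a long oval, 105 x 55 mm, long side along y, for the wooden rib (either way round). Origin: centre of its underside, on the table; the middle of the outline lies 6 mm above it. y axis: along the board's length; x: across it.
- clay_ball: dark ball of clay, left to dry, about 60 mm across and 53 mm high. Origin: centre of its underside. Not to be moved.
- clay_tube: dark offcut of a clay tube, left to dry, standing, open at the top, 53 mm in diameter, 50 mm high. Origin: centre of its underside. Not to be moved.
There are look-alikes about, which are no part of the job. What is shaped like the oxide_bottle but purple or turquoise is not meant.

How it is judged:
By the outcome, as a careful person would: the job done as asked, in the order asked, and still so for the second after the job is handed in, with the robot touching nothing.
It also fails if it takes over 96 s, if anything falls off the work surface, if the arm or the gripper's body presses on something with over 40 N, if the wrist force passes 120 N, or if a joint passes its speed limit or range.

## Working session

There is one attempt and no reset: what is moved stays moved. The work goes in short steps, Python scripts to look and compute and a tool call to move; the robot and the scene stay as the last step left them, time stands still between calls to the robot, and variables do not carry over. Pictures are saved under pics/ and viewed, at most 14 in all, crops included, and the job is handed in when it is done.

Besides the shell and the picture viewer there is one more tool, called after "Request:" as name([rows], argument=value, ...), one row to a line, values as JSON. play_rows: Moves the arm, as the interface text tells. Shifts and turns lie within -1 to 1; 1 stands for 40 mm of shift or 0.12 rad of turn. Its arguments: {"type":"object","properties":{"commands":{"type":"array","items":{"type":"object","properties":{"dx":{"type":"number"},"dy":{"type":"number"},"dz":{"type":"number"},"wx":{"type":"number"},"wy":{"type":"number"},"wz":{"type":"number"},"gripper":{"type":"number"}}}}},"required":["commands"]}

```bash
ls; mkdir -p pics
cat > h.py <<'E'
import numpy as np,cv2
from bench import sense,imaging,r
def grab(n):
    g=imaging.get_image(n); np.savez('%s.npz'%n,**{k:np.asarray(v) for k,v in g.items()}); return g
def load(n): return dict(np.load('%s.npz'%n))
def K(g): return np.array([[g['fx'],0,g['cx']],[0,g['fy'],g['cy']],[0,0,1]],float)
def plane(g,uv,z):
    n=cv2.undistortPoints(np.float64(uv).reshape(-1,1,2),K(g),np.float64(g['dist_coeffs'])).reshape(-1,2)
    T=np.array(g['camera_from_world']);R=T[:3,:3];c=-R.T@T[:3,3]
    d=np.c_[n,np.ones(len(n))]@R
    return c+d*((z-c[2])/d[:,2])[:,None]
def proj(g,P):
    T=np.array(g['camera_from_world']);return cv2.projectPoints(np.float64(P).reshape(-1,1,3),cv2.Rodrigues(T[:3,:3])[0],T[:3,3],K(g),np.float64(g['dist_coeffs']))[0].reshape(-1,2)
def save(img,name,s=1):
    cv2.imwrite('pics/'+name,cv2.resize(img,None,fx=s,fy=s,interpolation=cv2.INTER_CUBIC)[:,:,::-1])
E
python3 - <<'E'
from h import *
for n in('scene','top'):
    g=grab(n);save(g['frame'],n+'0.png',1.42);T=np.array(g['camera_from_world']);print(n,-T[:3,:3].T@T[:3,3],T[:3,:3].round(2).tolist(),g['fx'])
print(sense(),r.grip_depth)
E
```

```text
pics
scene [ 0.08510036 -0.43450951  0.77088289] [[0.59, -0.81, -0.01], [-0.62, -0.45, -0.65], [0.52, 0.39, -0.76]] 410.46035581959217
top [ 0.50538327 -0.08118815  1.06387155] [[0.01, -1.0, 0.01], [-1.0, -0.01, -0.08], [0.08, -0.01, -1.0]] 384.3632398215236
{'t': 0.1, 'joints': array([ 1.15659891e+00,  2.77092885e-01, -2.77392512e-02,  1.26799876e+00,
       -2.97456047e-06,  1.46741403e+00]), 'joint_velocities': array([ 1.72271190e-03, -2.62919415e-03,  2.78041771e-03,  9.98638522e-05,
       -3.25883540e-04, -1.41813299e-03]), 'joint_torque': array([ 8.58969524e-04, -4.46707892e+01,  2.96129179e+01,  8.44141381e-03,
       -3.96075313e-05,  5.34729509e-06]), 'position': array([0.19083137, 0.5943358 , 0.19215138]), 'tcp_rot': array([ 1.54782678e-01,  9.87948019e-01, -9.83792359e-04, -2.58897076e-04]), 'contact_force': array([-0.52695159, -0.15373771,  0.45358894]), 'ft_torque': array([-0.01985423, -0.02450439,  0.01993721]), 'finger_force': 0.0, 'opening': 0.08555873194031831} 0.0187
```

View pics/scene0.png

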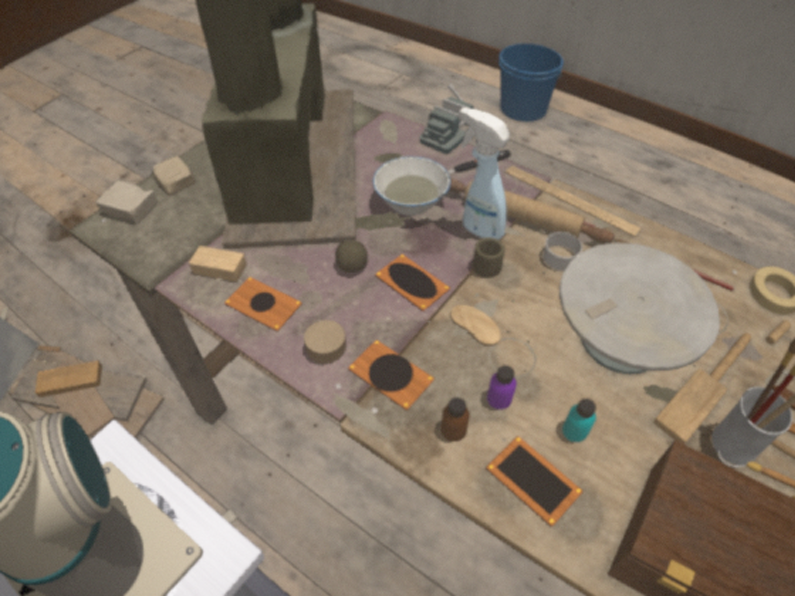

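View pics/top0.png

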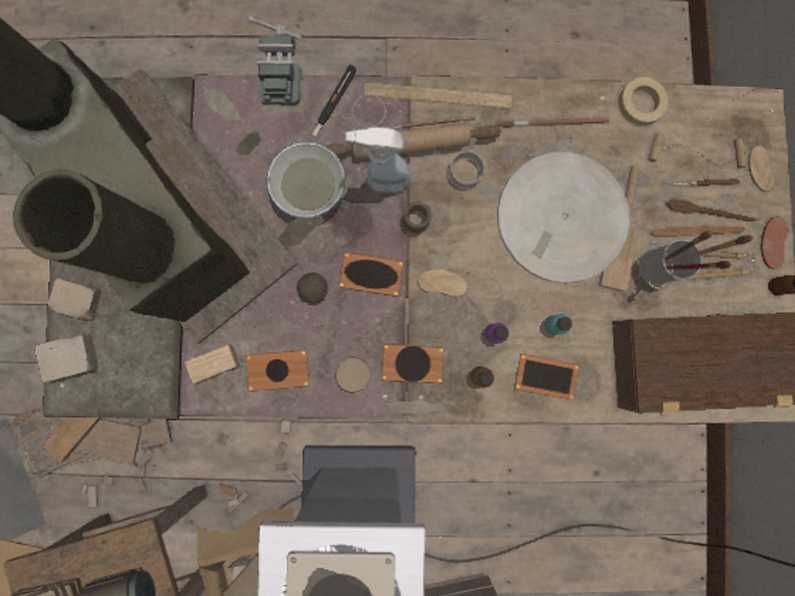

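Top view (800-px picture): the pine block is at (211,364). It could be confused with the grey blocks at (72,298) and (64,360), the wheel's thin board at (542,245) and the bat at (617,262). The brown bottle is at (481,378); the purple one at (496,333), the turquoise at (557,325) and another brown one at the far right (783,284) are not meant. The mould is at (352,375), with the clay ball (312,288) and tube (416,217) nearby. The rib is at (442,283); the ovals at (762,167) and (774,242) are not meant. Boards: bottle (277,370), mould (412,364), rib (371,273), block (547,376).

```bash
cat > seg.py <<'E'
from h import *
import sys
T=load('top');S=load('scene');s=1.42
def rgb(g):return g['frame'].astype(int)
def comp(mask,uv):
    n,l=cv2.connectedComponents(mask.astype(np.uint8),connectivity=4)
    u,v=np.int32(np.round(uv)); w=l[v-4:v+5,u-4:u+5]; w=w[w>0]
    return None if len(w)==0 else (l==np.bincount(w).argmax())
def meas(g,m,z):
    c=max(cv2.findContours(m.astype(np.uint8),0,1)[0],key=cv2.contourArea).reshape(-1,2)
    P=plane(g,c,z)[:,:2]*1000
    (x,y),(a,b),an=cv2.minAreaRect(P.astype(np.float32))
    m2=cv2.moments(P.astype(np.float32).reshape(-1,1,2));cen=(m2['m10']/m2['m00'],m2['m01']/m2['m00'])
    yaw=np.arctan2(2*m2['mu11'],m2['mu20']-m2['mu02'])/2
    return f"rect c({x:.0f},{y:.0f}) {a:.0f}x{b:.0f} @{an:.1f}  cen({cen[0]:.1f},{cen[1]:.1f}) longaxis {np.degrees(yaw):.1f}deg area {m2['m00']:.0f} bbox x[{P[:,0].min():.0f},{P[:,0].max():.0f}] y[{P[:,1].min():.0f},{P[:,1].max():.0f}]"
E
cat > s1.py <<'E'
from seg import *
B={'bottle':((277,384),(262,302)),'mould':((412,364),(391,372)),'rib':((371,273),(413,281)),'block':((547,376),(535,480))}
for k,(t,q) in B.items():
    for g,uv in((T,t),(S,q)):
        uv=np.array(uv)/s; f=rgb(g)
        if k=='bottle' and g is T: uv=np.array((277,370))/s
        print('board',k,meas(g,comp(f.sum(2)<150,uv),.006))
        hs=cv2.cvtColor(g['frame'],cv2.COLOR_RGB2HSV).astype(int)
        m=(hs[...,0]<17)&(hs[...,1]>120)&(hs[...,2]>90)
        m=cv2.morphologyEx(m.astype(np.uint8),cv2.MORPH_CLOSE,np.ones((3,3)))
        n,l=cv2.connectedComponents(m);u,v=np.int32(uv);w=l[v-25:v+25,u-25:u+25];w=w[w>0]
        print('   wood',meas(g,l==np.bincount(w).argmax(),.006))
O={'block':((211,364),(217,262),.03),'bottle':((481,372),(456,405),.07),'mould':((352,375),(325,333),.034),'rib':((442,283),(475,325),.008),'ball':((312,288),(351,255),.026),'tube':((416,217),(488,257),.05)}
for k,(t,q,z) in O.items():
    for g,uv in((T,t),(S,q)):
        u=np.array(uv)/s; i,j=np.int32(u); print(k,'rgb',g['frame'][j,i],'pt',(plane(g,[u],z)*1000).round(0)[0])
a=T['frame'][175:290,125:420];save(a,'c1.png',2.7)
E
python3 s1.py
```

```text
board bottle rect c(450,128) 38x39 @0.8  cen(448.9,129.0) longaxis 28.1deg area 1128 bbox x[430,469] y[109,147]
   wood rect c(448,129) 68x115 @5.5  cen(448.4,128.7) longaxis -84.5deg area 7355 bbox x[411,486] y[70,187]Traceback (most recent call last):
  File "s1.py", line 7, in <module>
    print('board',k,meas(g,comp(f.sum(2)<150,uv),.006))
                    ~~~~^^^^^^^^^^^^^^^^^^^^^^^^^^^^^^
  File "seg.py", line 10, in meas
    c=max(cv2.findContours(m.astype(np.uint8),0,1)[0],key=cv2.contourArea).reshape(-1,2)
                           ^^^^^^^^
AttributeError: 'NoneType' object has no attribute 'astype'
```

```bash
sed -i 's/f.sum(2)<150/f.max(2)<(75 if g is S else 55)/' s1.py; python3 s1.py
```

```text
board bottle rect c(450,129) 38x36 @1.2  cen(449.0,129.4) longaxis 13.1deg area 1102 bbox x[430,469] y[111,147]
   wood rect c(448,129) 68x115 @5.5  cen(448.4,128.7) longaxis -84.5deg area 7355 bbox x[411,486] y[70,187]
board bottle rect c(446,130) 36x34 @4.2  cen(446.7,130.6) longaxis -32.8deg area 899 bbox x[428,464] y[113,147]
   wood rect c(445,129) 69x117 @6.2  cen(445.5,128.7) longaxis -85.2deg area 7555 bbox x[407,483] y[68,190]
board mould rect c(464,-132) 60x60 @0.6  cen(465.0,-131.0) longaxis -10.7deg area 2443 bbox x[433,494] y[-162,-102]
   wood rect c(465,-96) 68x44 @0.5  cen(466.4,-90.4) longaxis -4.8deg area 1768 bbox x[431,499] y[-119,-75]
board mould rect c(463,-132) 62x61 @38.0  cen(462.5,-131.3) longaxis -20.0deg area 2893 bbox x[431,495] y[-162,-101]
   wood rect c(460,-166) 50x69 @87.1  cen(458.9,-173.3) longaxis -5.7deg area 2132 bbox x[425,495] y[-192,-139]
board rib rect c(637,-49) 99x49 @79.3  cen(636.6,-49.3) longaxis 81.8deg area 3600 bbox x[611,661] y[-98,-0]
   wood rect c(637,-50) 115x68 @81.6  cen(637.2,-49.9) longaxis 81.8deg area 7283 bbox x[598,678] 
[... 510 characters left out ...]
394.1) longaxis 79.6deg area 3824 bbox x[411,469] y[-441,-347]
   wood rect c(439,-395) 116x70 @79.6  cen(438.7,-393.8) longaxis 79.0deg area 7731 bbox x[396,483] y[-457,-332]
block rgb [189 164 132] pt [459. 249.  30.]
block rgb [213 178 137] pt [452. 243.  30.]
bottle rgb [80 61 44] pt [ 452. -255.   70.]
bottle rgb [70 65 60] pt [ 441. -261.   70.]
mould rgb [146 128 108] pt [442. -19.  34.]
mould rgb [168 147 118] pt [446. -17.  34.]
rib rgb [171 148 119] pt [ 620. -190.    8.]
rib rgb [201 168 126] pt [ 615. -191.    8.]
ball rgb [84 77 63] pt [606.  61.  26.]
ball rgb [97 88 71] pt [607.  63.  26.]
tube rgb [134 119 102] pt [ 740. -136.   50.]
tube rgb [98 88 73] pt [ 723. -146.   50.]
```

View pics/c1.png

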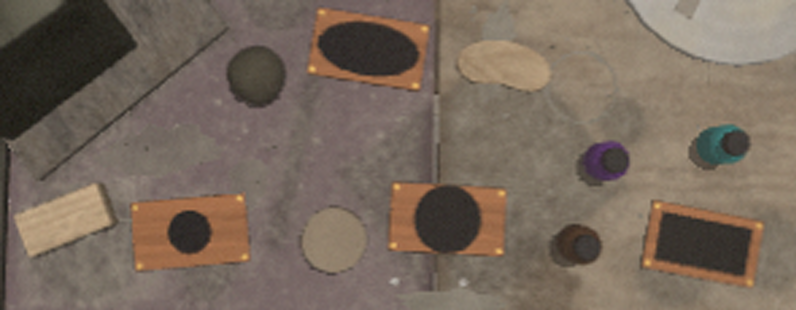

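The crop confirms the choices: a plain pine block at the left, the brown bottle with a black cap beside the block's board, the buff disc between the bottle and mould boards, and the pale kidney rib right of the rib board. Next I measure the objects.

```bash
cat > s2.py <<'E'
from seg import *
O={'block':((211,360),(215,254),.03,55),'mould':((352,375),(325,333),.034,30),'rib':((442,283),(475,325),.008,36)}
for k,(t,q,z,th) in O.items():
    for g,uv,n in((T,t,'T'),(S,q,'S')):
        u=np.array(uv)/s;i,j=np.int32(u); f=cv2.cvtColor(cv2.GaussianBlur(g['frame'],(3,3),0),cv2.COLOR_RGB2LAB).astype(int)
        ref=np.median(f[j-2:j+3,i-2:i+3].reshape(-1,3),0)
        msk=np.zeros(f.shape[:2],np.uint8)
        r_=45; lo=f[j-r_:j+r_,i-r_:i+r_]
        d=np.abs((lo-ref)*[.7,2,2]).sum(2).astype(np.uint8)
        # otsu in window
        for tt in (14,20,26):
            msk[:]=0; msk[j-r_:j+r_,i-r_:i+r_]=d<tt
            mm=cv2.morphologyEx(msk,cv2.MORPH_OPEN,np.ones((3,3)))
            m=comp(mm,u)
            if m is not None: print(k,n,tt,meas(g,m,z))
for g,n in((T,'T'),(S,'S')):
    D=g['depth'];h,w=D.shape
    v,u=np.mgrid[:h,:w];uv=cv2.undistortPoints(np.float64(np.stack([u,v],-1)).reshape(-1,1,2),K(g),np.float64(g['dist_coeffs'])).reshape(-1,2)
    P=np.c_[uv,np.ones(len(uv))]*D.reshape(-1,1); M=g['camera_from_world'];P=((P-M[:3,3])@M[:3,:3])*1000
    P=P[D.reshape(-1)>0]
    for k,c,r_,z0,z1 in (('block',(455,246),70,20,45),('bottle cap',(443,-260),40,62,90),('bottle body',(443,-260),40,15,48),('mould',(442,-19),45,22,50),('rib',(618,-190),65,4.5,20)):
        q=P[(np.hypot(P[:,0]-c[0],P[:,1]-c[1])<r_)&(P[:,2]>z0)&(P[:,2]<z1)]
        if len(q)<3: print(k,n,'few');continue
        c0,(a,b),an=cv2.minAreaRect(q[:,:2].astype(np.float32)); cv=np.cov(q[:,:2].T);e=np.linalg.eigh(cv)[1][:,1]
        print(k,n,len(q),'rect',np.round(c0),round(a),round(b),round(an,1),'mean',q.mean(0).round(1),'ax',round(np.degrees(np.arctan2(e[1],e[0])),1),'zmed',round(np.median(q[:,2]),1),'zmax',round(q[:,2].max()))
E
python3 s2.py
```

```text
block T 14 rect c(460,252) 40x85 @22.5  cen(460.5,251.3) longaxis -67.9deg area 3022 bbox x[430,492] y[207,294]
block T 20 rect c(460,252) 41x86 @21.5  cen(460.4,251.2) longaxis -68.3deg area 3197 bbox x[430,492] y[207,294]
block T 26 rect c(460,252) 42x88 @21.9  cen(460.1,251.8) longaxis -67.6deg area 3353 bbox x[427,492] y[207,297]
block S 14 rect c(457,252) 39x84 @23.2  cen(458.2,251.4) longaxis -67.8deg area 2830 bbox x[427,489] y[208,297]
block S 20 rect c(457,253) 40x85 @23.2  cen(457.7,252.0) longaxis -67.0deg area 3003 bbox x[427,489] y[208,297]
block S 26 rect c(458,252) 42x87 @22.5  cen(457.9,252.0) longaxis -67.7deg area 3236 bbox x[425,492] y[206,297]
mould T 14 rect c(444,-20) 56x56 @0.6  cen(443.6,-19.7) longaxis -89.9deg area 2645 bbox x[416,472] y[-48,8]
mould T 20 rect c(444,-20) 62x60 @45.8  cen(443.9,-19.9) longaxis 82.4deg area 2874 bbox x[413,474] y[-51,10]
mould T 26 rect c(444,-20) 61x61 @0.7  cen(443.6,-20.0) longaxis 80.9deg area 3043 bbox x[413,474] y[-51,10]
mould S 14 rect c(441,-18) 58x58 @39.8  cen(441.4,-18.5) longaxis -51.1deg area 2646 bbox x[412,472]
[... 1168 characters left out ...]
  36.8] ax 156.6 zmed 41.3 zmax 48
mould T 469 rect [444. -20.] 61 61 0.3 mean [443.8 -20.3  32.7] ax 132.1 zmed 32.7 zmax 40
rib T 474 rect [ 612. -193.] 108 71 65.9 mean [ 621.6 -190.8    7.6] ax 79.9 zmed 7.4 zmax 13
block S 584 rect [476. 260.] 89 92 22.2 mean [457.4 249.5  29.8] ax 114.1 zmed 30.9 zmax 35
bottle cap S 139 rect [ 439. -262.] 23 23 62.5 mean [ 436.7 -262.9   74.8] ax 120.1 zmed 75.8 zmax 80
bottle body S 153 rect [ 432. -263.] 25 37 8.7 mean [ 426.5 -268.    31.7] ax 114.5 zmed 32.0 zmax 48
mould S 617 rect [441. -18.] 67 63 75.6 mean [438.6 -22.   33.5] ax 62.2 zmed 34.2 zmax 38
rib S 581 rect [ 611. -196.] 109 68 47.0 mean [ 618.2 -190.5    8.8] ax 76.7 zmed 8.8 zmax 13
```

Measured values agree with the given sizes and heights. Next is a helper that converts a target into tool-axis units.

```bash
cat > go.py <<'E'
# go.py x y z psi [psi=world angle deg of the tool y axis; mm]
from h import *;import sys
from scipy.spatial.transform import Rotation as Ro
x,y,z,psi=map(float,sys.argv[1:5]);s=sense();R=Ro.from_quat(s['tcp_rot']).as_matrix()
p=s['position']*1000;now=np.degrees(np.arctan2(R[1,1],R[0,1]));d=np.array([x,y,z])-p
a=np.radians((now-psi+90)%180-90) if len(sys.argv)<6 else np.radians(now-psi)
R2=R@Ro.from_rotvec([0,0,a]).as_matrix()
print('t',round(s['t'],1),'p',p.round(1),'psi',round(now,1),'tilt',R[:2,2].round(4),'F',s['contact_force'].round(1),'open',round(s['opening']*1000,1),'j6',round(s['joints'][5],2))
print('wz total',round(a/.12,2),'| shift after turn',(R2.T@d/40).round(2),'| shift before turn',(R.T@d/40).round(2))
E
python3 go.py 459 251.5 120 22.2
```

```text
t 0.1 p [190.8 594.3 192.2] psi 72.2 tilt [-0.0008 -0.0019] F [-0.5 -0.2  0.5] open 85.6 j6 1.47
wz total 7.27 | shift after turn [-10.47   2.97   1.81] | shift before turn [-9.   -6.11  1.81]
```

Request:
play_rows([
  {"dx":-0.75,"dy":-0.51,"dz":0.1,"gripper":1},
  {"dx":-0.75,"dy":-0.51,"dz":0.1,"gripper":1},
  {"dx":-0.75,"dy":-0.51,"dz":0.1,"gripper":1},
  {"dx":-0.75,"dy":-0.51,"dz":0.1,"gripper":1},
  {"dx":-0.75,"dy":-0.51,"dz":0.1,"gripper":1},
  {"dx":-0.75,"dy":-0.51,"dz":0.1,"gripper":1},
  {"dx":-0.75,"dy":-0.51,"dz":0.1,"gripper":1},
  {"dx":-0.75,"dy":-0.51,"dz":0.1,"gripper":1},
  {"dx":-0.75,"dy":-0.51,"dz":0.1,"gripper":1},
  {"dx":-0.75,"dy":-0.51,"dz":0.1,"gripper":1},
  {"dx":-0.75,"dy":-0.51,"dz":0.1,"gripper":1},
  {"dx":-0.75,"dy":-0.51,"dz":0.1,"gripper":1},
])

```text
validation failed for argument at $.co...
```

Request:
play_rows([
  {"wz":1,"gripper":1},
  {"wz":1,"gripper":1},
  {"wz":1,"gripper":1},
  {"wz":1,"gripper":1},
  {"wz":1,"gripper":1},
  {"wz":1,"gripper":1},
  {"wz":1,"gripper":1},
  {"wz":0.27,"gripper":1},
  {"gripper":1},
  {"gripper":1},
])

```text
validation failed for argument at $.co...
```

```bash
python3 go.py 459 251.5 5 22.2
```

```text
t 0.1 p [190.8 594.3 192.2] psi 72.2 tilt [-0.0008 -0.0019] F [-0.5 -0.2  0.5] open 85.6 j6 1.47
wz total 7.27 | shift after turn [-10.46   2.98   4.69] | shift before turn [-9.01 -6.1   4.69]
```

Request:
play_rows([
  {"dx":-0.5,"dy":-0.3,"dz":0.1,"wx":0,"wy":0,"wz":0,"gripper":1},
  {"dx":-0.75,"dy":-0.51,"dz":0.1,"wx":0,"wy":0,"wz":0,"gripper":1},
])

```text
t: 0.3
position: [0.2284, 0.5494, 0.1845]
tcp_rot: [0.153, 0.988, 0.0, -0.0]
contact_force: [0.8, -0.7, 0.1]
opening: 0.0855
finger_force: 0.0
```

Request:
play_rows([
  {"dx":-0.7,"dy":-0.48,"dz":0.1,"wx":0,"wy":0,"wz":0,"gripper":1},
  {"dx":-0.7,"dy":-0.48,"dz":0.1,"wx":0,"wy":0,"wz":0,"gripper":1},
  {"dx":-0.7,"dy":-0.48,"dz":0.1,"wx":0,"wy":0,"wz":0,"gripper":1},
  {"dx":-0.7,"dy":-0.48,"dz":0.1,"wx":0,"wy":0,"wz":0,"gripper":1},
  {"dx":-0.7,"dy":-0.48,"dz":0.1,"wx":0,"wy":0,"wz":0,"gripper":1},
  {"dx":-0.7,"dy":-0.48,"dz":0.1,"wx":0,"wy":0,"wz":0,"gripper":1},
  {"dx":-0.7,"dy":-0.48,"dz":0.1,"wx":0,"wy":0,"wz":0,"gripper":1},
  {"dx":-0.7,"dy":-0.48,"dz":0.1,"wx":0,"wy":0,"wz":0,"gripper":1},
  {"dx":-0.7,"dy":-0.48,"dz":0.1,"wx":0,"wy":0,"wz":0,"gripper":1},
  {"dx":-0.7,"dy":-0.48,"dz":0.1,"wx":0,"wy":0,"wz":0,"gripper":1},
  {"dx":-0.7,"dy":-0.48,"dz":0.1,"wx":0,"wy":0,"wz":0,"gripper":1},
])

```text
t: 1.4
position: [0.4578, 0.2523, 0.1407]
tcp_rot: [0.155, 0.988, -0.0, -0.0]
contact_force: [0.0, 0.4, -1.5]
opening: 0.0854
finger_force: 0.0
```

Request:
play_rows([
  {"dx":0,"dy":0,"dz":0,"wx":0,"wy":0,"wz":1,"gripper":1},
  {"dx":0,"dy":0,"dz":0,"wx":0,"wy":0,"wz":1,"gripper":1},
  {"dx":0,"dy":0,"dz":0,"wx":0,"wy":0,"wz":1,"gripper":1},
  {"dx":0,"dy":0,"dz":0,"wx":0,"wy":0,"wz":1,"gripper":1},
  {"dx":0,"dy":0,"dz":0,"wx":0,"wy":0,"wz":1,"gripper":1},
  {"dx":0,"dy":0,"dz":0,"wx":0,"wy":0,"wz":1,"gripper":1},
  {"dx":0,"dy":0,"dz":0,"wx":0,"wy":0,"wz":1,"gripper":1},
  {"dx":0,"dy":0,"dz":0,"wx":0,"wy":0,"wz":0.27,"gripper":1},
  {"dx":0,"dy":0,"dz":0,"wx":0,"wy":0,"wz":0,"gripper":1},
  {"dx":0,"dy":0,"dz":0,"wx":0,"wy":0,"wz":0,"gripper":1},
])

```text
t: 2.4
position: [0.4572, 0.2535, 0.1409]
tcp_rot: [0.557, 0.83, -0.0, -0.0]
contact_force: [0.0, -0.3, -1.4]
opening: 0.0857
finger_force: 0.0
```

```bash
python3 go.py 459 251.5 5 22.2
```

```text
t 2.4 p [457.2 253.5 140.9] psi 22.3 tilt [-0.0007 -0.0002] F [ 0.  -0.3 -1.4] open 85.7 j6 1.56
wz total 0.01 | shift after turn [-0.06  0.03  3.4 ] | shift before turn [-0.06  0.03  3.4 ]
```

Request:
play_rows([
  {"dx":-0.06,"dy":0.03,"dz":0.8,"wx":0,"wy":0,"wz":0,"gripper":1},
  {"dx":0,"dy":0,"dz":0.8,"wx":0,"wy":0,"wz":0,"gripper":1},
  {"dx":0,"dy":0,"dz":0.6,"wx":0,"wy":0,"wz":0,"gripper":1},
  {"dx":0,"dy":0,"dz":0.4,"wx":0,"wy":0,"wz":0,"gripper":1},
  {"dx":0,"dy":0,"dz":0.4,"wx":0,"wy":0,"wz":0,"gripper":1},
  {"dx":0,"dy":0,"dz":0.25,"wx":0,"wy":0,"wz":0,"gripper":1},
  {"dx":0,"dy":0,"dz":0.15,"wx":0,"wy":0,"wz":0,"gripper":1},
  {"dx":0,"dy":0,"dz":0,"wx":0,"wy":0,"wz":0,"gripper":-1},
  {"dx":0,"dy":0,"dz":0,"wx":0,"wy":0,"wz":0,"gripper":-1},
  {"dx":0,"dy":0,"dz":0,"wx":0,"wy":0,"wz":0,"gripper":-1},
  {"dx":0,"dy":0,"dz":0,"wx":0,"wy":0,"wz":0,"gripper":-1},
  {"dx":0,"dy":0,"dz":0,"wx":0,"wy":0,"wz":0,"gripper":-1},
])

```text
t: 3.6
position: [0.46, 0.2521, 0.0058]
tcp_rot: [0.558, 0.83, 0.0, 0.0]
contact_force: [-0.1, -0.9, 0.4]
opening: 0.0123
finger_force: 0.0
```

```bash
python3 go.py 440 -394 125 -10.5
```

```text
t 3.6 p [460.  252.1   5.8] psi 22.2 tilt [0.001  0.0004] F [-0.1 -0.9  0.4] open 12.3 j6 1.56
wz total 4.76 | shift after turn [-15.97   2.46  -2.99] | shift before turn [-14.76  -6.56  -2.99]
```

Run:
```python
from h import *
g=grab('scene');t=grab('top')
save(np.vstack([g['frame'][120:270,90:290],t['frame'][180:330,80:280]]),'c2.png',2)
print(sense()['opening'])
```

```text
0.0007245757012223608
```

View pics/c2.png

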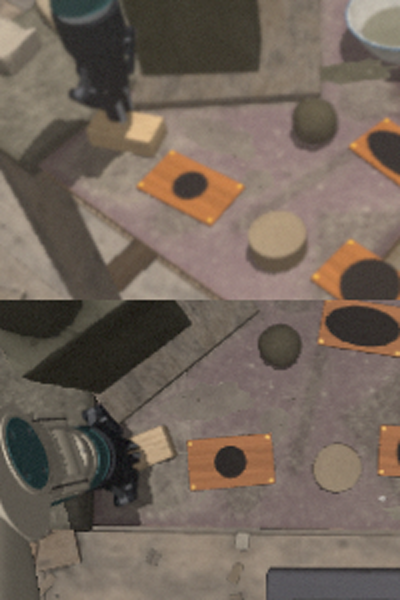

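Run:
```python
from h import *
for n in('scene','top'):
    g=load(n);print(n,proj(g,[[.46,.252,z] for z in(.006,.03,.05,.08)]).round(1).tolist())
s=sense();print(s['position'],s['joints'],s['contact_force'])
for n,(u,v) in(('scene',(149,177)),('top',(142,407-150))):
    g=load(n);D=g['depth'];M=g['camera_from_world']
    h,w=D.shape;vv,uu=np.mgrid[:h,:w];q=cv2.undistortPoints(np.float64(np.stack([uu,vv],-1)).reshape(-1,1,2),K(g),np.float64(g['dist_coeffs'])).reshape(-1,2)
    P=((np.c_[q,np.ones(len(q))]*D.reshape(-1,1)-M[:3,3])@M[:3,:3])*1000
    ok=(D.reshape(-1)>0)&(np.hypot(P[:,0]-460,P[:,1]-252)<90);P=P[ok]
    for lo,hi in((24,38),(40,60),(60,80),(80,110)):
        b=P[(P[:,2]>lo)&(P[:,2]<hi)]
        if len(b):print(n,lo,hi,len(b),b.mean(0).round(0),b.min(0).round(0),b.max(0).round(0))
```

```text
scene [[155.1, 187.5], [152.9, 181.1], [151.0, 175.6], [148.0, 167.0]]
top [[150.3, 255.6], [147.5, 255.9], [145.0, 256.2], [141.2, 256.7]]
[0.45974939 0.25196436 0.00551958] [ 3.77992713e-01  2.74789818e-01 -4.66539535e-01  8.28857021e-01
  1.34145307e-05  1.56120172e+00] [-0.0486748   0.18698066 -0.40273736]
scene 24 38 450 [455. 246.  31.] [420. 201.  24.] [495. 299.  35.]
scene 40 60 45 [458. 247.  54.] [438. 238.  45.] [479. 259.  60.]
scene 60 80 74 [455. 245.  70.] [438. 237.  60.] [478. 256.  80.]
scene 80 110 166 [454. 243.  98.] [412. 223.  81.] [501. 262. 110.]
top 24 38 273 [467. 230.  29.] [435. 205.  24.] [495. 263.  34.]
top 40 60 20 [461. 243.  54.] [445. 237.  46.] [477. 256.  59.]
top 60 80 22 [464. 242.  69.] [448. 237.  60.] [477. 250.  78.]
top 80 110 86 [456. 239.  98.] [424. 224.  81.] [503. 256. 110.]
```

Run:
```python
from h import *
g=load('scene');t=load('top')
a=g['frame'][130:210,105:205];b=t['frame'][215:295,90:190]
for im,gg,o in((a,g,(105,130)),(b,t,(90,215))): pass
save(np.hstack([a,b]),'c3.png',4)
M=g['camera_from_world']
for v in range(150,196,3):
    print(v,[ '%d'%(1000*g['depth'][v,u]) for u in range(132,172,3)])
```

```text
150 ['895', '906', '910', '921', '923', '951', '952', '964', '995', '1074', '1077', '1078', '1071', '1076']
153 ['904', '903', '917', '925', '924', '934', '957', '966', '996', '1084', '1083', '1079', '1083', '1081']
156 ['909', '904', '916', '930', '928', '942', '964', '968', '1000', '1103', '1089', '1087', '1094', '1087']
159 ['906', '910', '920', '932', '938', '947', '971', '983', '1130', '1098', '1095', '1093', '0', '1096']
162 ['907', '951', '952', '951', '943', '948', '980', '986', '1116', '1089', '1088', '1087', '1086', '1086']
165 ['911', '915', '958', '952', '952', '951', '990', '990', '1107', '1080', '1078', '1077', '1079', '1076']
168 ['899', '910', '924', '960', '964', '959', '999', '1000', '1071', '1068', '1072', '1072', '1071', '1070']
171 ['909', '912', '923', '938', '953', '966', '984', '1003', '1066', '1069', '1069', '1070', '1071', '1068']
174 ['1092', '952', '954', '955', '953', '976', '985', '1011', '1083', '1074', '1071', '1077', '1077', '1079']
177 ['1082', '1083', '1034', '1035', '991', '983', '995', '1033', '1032', '1034', '1034', '1034', '1075', '1078']
180 ['1075', '1026', '1025', '1026', '1028', '998', '1003', '1027', '1026', '1026', '1022', '1027', '1027', '1026']
183 ['1059', '1018', '1023', '1017', '1019', '1019', '1019', '1021', '1018', '1020', '1019', '1017', '1018', '1034']
186 ['1055', '1019', '1015', '1014', '1014', '1016', '1016', '1013', '1014', '1012', '1014', '1012', '1020', '1037']
189 ['1050', '1030', '1027', '1024', '1020', '1015', '1014', '1014', '1006', '1009', '1008', '1008', '1023', '1037']
192 ['1041', '1039', '1034', '1032', '1031', '1021', '1022', '1017', '1018', '1013', '1009', '1010', '0', '1040']
195 ['1033', '1035', '1034', '1036', '1035', '1035', '1032', '1032', '1025', '1024', '1017', '1016', '1030', '1033']
```

View pics/c3.png

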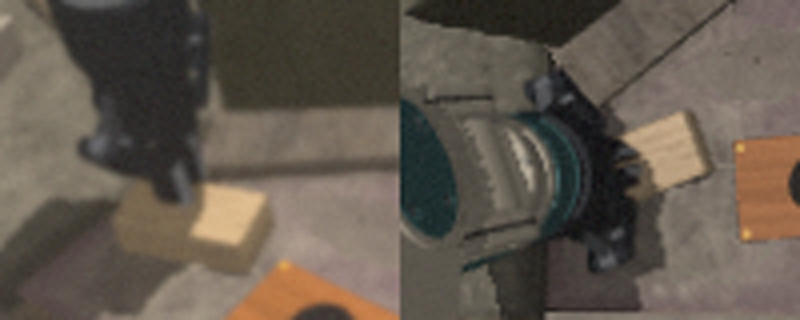

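```bash
cat >> h.py <<'E'
def cloud(g):
    D=g['depth'];h,w=D.shape;M=g['camera_from_world'];v,u=np.mgrid[:h,:w]
    q=cv2.undistortPoints(np.float64(np.stack([u,v],-1)).reshape(-1,1,2),K(g),np.float64(g['dist_coeffs'])).reshape(-1,2)
    P=((np.c_[q,np.ones(len(q))]*D.reshape(-1,1)-M[:3,3])@M[:3,:3])*1000
    P[D.reshape(-1)==0]=np.nan;return P.reshape(h,w,3)
E
python3 - <<'E'
from h import *
g=load('scene');P=cloud(g)
for v in range(171,185,2): print(v,[tuple(P[v,u].round(0).astype(int)) for u in range(145,155,2)])
# low-z finger points near block by colour dark
f=g['frame'].max(2)
print(f[176:184,144:156])
E
```

```text
171 [(np.int64(437), np.int64(229), np.int64(99)), (np.int64(444), np.int64(234), np.int64(89)), (np.int64(452), np.int64(239), np.int64(81)), (np.int64(465), np.int64(254), np.int64(61)), (np.int64(467), np.int64(248), np.int64(63))]
173 [(np.int64(433), np.int64(226), np.int64(96)), (np.int64(445), np.int64(238), np.int64(80)), (np.int64(451), np.int64(241), np.int64(73)), (np.int64(466), np.int64(259), np.int64(50)), (np.int64(466), np.int64(248), np.int64(57))]
175 [(np.int64(442), np.int64(247), np.int64(70)), (np.int64(443), np.int64(239), np.int64(74)), (np.int64(450), np.int64(241), np.int64(67)), (np.int64(455), np.int64(242), np.int64(62)), (np.int64(465), np.int64(251), np.int64(48))]
177 [(np.int64(441), np.int64(247), np.int64(64)), (np.int64(442), np.int64(239), np.int64(68)), (np.int64(447), np.int64(241), np.int64(62)), (np.int64(452), np.int64(240), np.int64(58)), (np.int64(469), np.int64(261), np.int64(32))]
179 [(np.int64(439), np.int64(247), np.int64(58)), (np.int64(442), np.int64(243), np.int64(59)), (np.int64(445), np.int64(239), np.int64(58)), (np.int64(449), n
[... 253 characters left out ...]
nt64(32)), (np.int64(460), np.int64(251), np.int64(31))]
183 [(np.int64(443), np.int64(262), np.int64(32)), (np.int64(446), np.int64(257), np.int64(32)), (np.int64(449), np.int64(254), np.int64(32)), (np.int64(452), np.int64(251), np.int64(30)), (np.int64(455), np.int64(246), np.int64(30))]
[[ 52  50  48  42  63  80  94  92  85  88  99 123]
 [ 54  52  49  50  55  72  91  94  95 101 108 131]
 [ 65  51  46  47  48  66  86  99  97 101 113 132]
 [ 82  63  57  53  47  59  83  98  96 102 113 137]
 [101  88  75  69  67  74  88 103 104 108 116 141]
 [116 109 106 103 101 104 106 111 113 119 119 143]
 [118 121 116 119 119 119 118 115 119 121 126 155]
 [121 122 119 122 121 124 119 120 123 122 142 180]]
```

The pictures show the fingers shut just above the block: scene pixel (149,179), where depth gives the tip about z ≈ 50 mm. The reported TCP z is 5.5 mm, so the tool reading and the cameras disagree. I'll raise 40 mm and measure that offset again before trusting either one.

Request:
play_rows([
  {"dx":0,"dy":0,"dz":-0.5,"wx":0,"wy":0,"wz":0,"gripper":-1},
  {"dx":0,"dy":0,"dz":-0.5,"wx":0,"wy":0,"wz":0,"gripper":-1},
  {"dx":0,"dy":0,"dz":-0.5,"wx":0,"wy":0,"wz":0,"gripper":-1},
  {"dx":0,"dy":0,"dz":-0.5,"wx":0,"wy":0,"wz":0,"gripper":-1},
  {"dx":0,"dy":0,"dz":0,"wx":0,"wy":0,"wz":0,"gripper":-1},
])

```text
t: 4.2
position: [0.4622, 0.2529, 0.0882]
tcp_rot: [0.558, 0.83, 0.003, 0.002]
contact_force: [1.4, 0.7, 0.1]
opening: 0.0003
finger_force: 0.0
```

```bash
cat > tip.py <<'E'
from h import *
p=sense()['position']*1000
for n in('scene','top'):
    g=grab(n);P=cloud(g).reshape(-1,3);m=(np.hypot(P[:,0]-p[0],P[:,1]-p[1])<45)&(P[:,2]>38);Q=P[m];Q=Q[Q[:,2].argsort()]
    print(n,'reported',p.round(1),'lowest',Q[:8].round(0).tolist())
    for a in range(40,180,10):
        b=Q[(Q[:,2]>=a)&(Q[:,2]<a+10)]
        if len(b)>2: print(a,len(b),'x',b[:,0].min().round(),b[:,0].max().round(),'y',b[:,1].min().round(),b[:,1].max().round())
E
python3 tip.py
python3 - <<'E'
from h import *
g=load('scene');save(g['frame'][90:210,95:215],'c4.png',4)
E
```

```text
scene reported [462.2 252.9  88.2] lowest [[454.0, 257.0, 125.0], [457.0, 249.0, 127.0], [454.0, 253.0, 127.0], [457.0, 244.0, 129.0], [458.0, 242.0, 130.0], [468.0, 246.0, 130.0], [462.0, 242.0, 130.0], [459.0, 242.0, 132.0]]
120 6 x 454.0 468.0 y 242.0 257.0
130 30 x 445.0 470.0 y 241.0 256.0
140 39 x 445.0 475.0 y 242.0 258.0
150 42 x 445.0 475.0 y 240.0 254.0
160 25 x 449.0 476.0 y 240.0 252.0
170 64 x 427.0 495.0 y 231.0 257.0
top reported [462.2 252.9  88.2] lowest [[461.0, 242.0, 126.0], [464.0, 242.0, 127.0], [466.0, 243.0, 129.0], [469.0, 243.0, 129.0], [452.0, 241.0, 134.0], [459.0, 239.0, 134.0], [471.0, 249.0, 135.0], [471.0, 244.0, 135.0]]
120 4 x 461.0 469.0 y 242.0 243.0
130 14 x 452.0 476.0 y 239.0 251.0
140 15 x 450.0 474.0 y 239.0 250.0
150 10 x 451.0 470.0 y 241.0 245.0
160 17 x 445.0 472.0 y 233.0 248.0
170 57 x 431.0 495.0 y 227.0 255.0
```

View pics/c4.png

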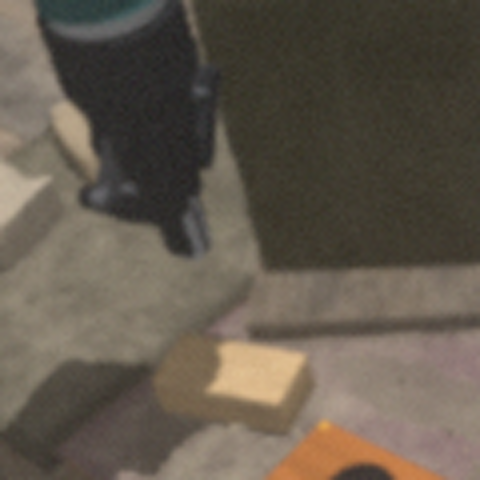

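The second look agrees: tip at about z 125 with 88 reported, xy in agreement. The true z is about the reported value + 36 to 38 mm. I'll work in camera (true) height, so reported = true − 36, and watch the force.

```bash
python3 go.py 459 251.5 -29 22.2
```

```text
t 4.3 p [459.8 252.   85.3] psi 22.2 tilt [0.0009 0.0004] F [ 0.5 -0.1 -0.8] open 0.0 j6 1.56
wz total 0.0 | shift after turn [-0.   -0.03  2.86] | shift before turn [-0.   -0.03  2.86]
```

Request:
play_rows([
  {"dx":0,"dy":-0.03,"dz":0,"wx":0,"wy":0,"wz":0,"gripper":1},
  {"dx":0,"dy":0,"dz":0,"wx":0,"wy":0,"wz":0,"gripper":1},
  {"dx":0,"dy":0,"dz":0,"wx":0,"wy":0,"wz":0,"gripper":1},
  {"dx":0,"dy":0,"dz":0.4,"wx":0,"wy":0,"wz":0,"gripper":1},
  {"dx":0,"dy":0,"dz":0.5,"wx":0,"wy":0,"wz":0,"gripper":1},
  {"dx":0,"dy":0,"dz":0.5,"wx":0,"wy":0,"wz":0,"gripper":1},
  {"dx":0,"dy":0,"dz":0.4,"wx":0,"wy":0,"wz":0,"gripper":1},
  {"dx":0,"dy":0,"dz":0.4,"wx":0,"wy":0,"wz":0,"gripper":1},
  {"dx":0,"dy":0,"dz":0.25,"wx":0,"wy":0,"wz":0,"gripper":1},
  {"dx":0,"dy":0,"dz":0.2,"wx":0,"wy":0,"wz":0,"gripper":1},
  {"dx":0,"dy":0,"dz":0,"wx":0,"wy":0,"wz":0,"gripper":1},
])

```text
t: 5.4
position: [0.4574, 0.251, -0.0219]
tcp_rot: [0.558, 0.83, -0.001, -0.001]
contact_force: [-1.0, -0.5, 0.0]
opening: 0.0854
finger_force: 0.0
```

```bash
python3 go.py 459 251.5 -34 22.2
```

```text
t 5.4 p [457.4 251.  -21.9] psi 22.2 tilt [-0.0021 -0.0008] F [-1.  -0.5  0. ] open 85.4 j6 1.56
wz total 0.0 | shift after turn [-0.    0.04  0.3 ] | shift before turn [-0.    0.04  0.3 ]
```

Request:
play_rows([
  {"dx":0,"dy":0,"dz":0.2,"wx":0,"wy":0,"wz":0,"gripper":1},
  {"dx":0,"dy":0,"dz":0.05,"wx":0,"wy":0,"wz":0,"gripper":1},
  {"dx":0,"dy":0,"dz":0,"wx":0,"wy":0,"wz":0,"gripper":-1},
  {"dx":0,"dy":0,"dz":0,"wx":0,"wy":0,"wz":0,"gripper":-1},
  {"dx":0,"dy":0,"dz":0,"wx":0,"wy":0,"wz":0,"gripper":-1},
  {"dx":0,"dy":0,"dz":0,"wx":0,"wy":0,"wz":0,"gripper":-1},
  {"dx":0,"dy":0,"dz":0,"wx":0,"wy":0,"wz":0,"gripper":-1},
])

```text
t: 6.1
position: [0.4593, 0.2517, -0.0301]
tcp_rot: [0.558, 0.83, 0.001, 0.0]
contact_force: [0.7, 0.5, 4.0]
opening: 0.044
finger_force: 63.4
```

```bash
python3 go.py 459 251.5 -34 22.2;python3 go.py 440 -394 90 -10.5
```

```text
t 6.1 p [459.3 251.7 -30.1] psi 22.2 tilt [0.0015 0.0006] F [0.7 0.5 4. ] open 44.0 j6 1.56
wz total 0.0 | shift after turn [-0.   -0.01  0.1 ] | shift before turn [-0.   -0.01  0.1 ]
t 6.1 p [459.3 251.7 -30.1] psi 22.2 tilt [0.0015 0.0006] F [0.7 0.5 4. ] open 44.0 j6 1.56
wz total 4.76 | shift after turn [-15.96   2.47  -3.01] | shift before turn [-14.76  -6.54  -3.01]
```

Request:
play_rows([
  {"dx":0,"dy":0,"dz":-0.4,"wx":0,"wy":0,"wz":0,"gripper":-1},
  {"dx":0,"dy":0,"dz":-0.7,"wx":0,"wy":0,"wz":0,"gripper":-1},
  {"dx":0,"dy":0,"dz":-0.7,"wx":0,"wy":0,"wz":0,"gripper":-1},
  {"dx":0,"dy":0,"dz":-0.7,"wx":0,"wy":0,"wz":0,"gripper":-1},
  {"dx":0,"dy":0,"dz":-0.5,"wx":0,"wy":0,"wz":0.5,"gripper":-1},
  {"dx":0,"dy":0,"dz":0,"wx":0,"wy":0,"wz":1,"gripper":-1},
  {"dx":0,"dy":0,"dz":0,"wx":0,"wy":0,"wz":1,"gripper":-1},
  {"dx":0,"dy":0,"dz":0,"wx":0,"wy":0,"wz":1,"gripper":-1},
  {"dx":0,"dy":0,"dz":0,"wx":0,"wy":0,"wz":0.8,"gripper":-1},
  {"dx":0,"dy":0,"dz":0,"wx":0,"wy":0,"wz":0.46,"gripper":-1},
  {"dx":-0.5,"dy":0.08,"dz":0,"wx":0,"wy":0,"wz":0,"gripper":-1},
  {"dx":-0.8,"dy":0.12,"dz":0,"wx":0,"wy":0,"wz":0,"gripper":-1},
])

```text
t: 7.3
position: [0.4566, 0.1992, 0.0889]
tcp_rot: [0.768, 0.64, 0.0, -0.0]
contact_force: [1.3, -0.5, -0.9]
opening: 0.0437
finger_force: 62.9
```

Request:
play_rows([
  {"dx":-1,"dy":0.155,"dz":0,"wx":0,"wy":0,"wz":0,"gripper":-1},
  {"dx":-1,"dy":0.155,"dz":0,"wx":0,"wy":0,"wz":0,"gripper":-1},
  {"dx":-1,"dy":0.155,"dz":0,"wx":0,"wy":0,"wz":0,"gripper":-1},
  {"dx":-1,"dy":0.155,"dz":0,"wx":0,"wy":0,"wz":0,"gripper":-1},
  {"dx":-1,"dy":0.155,"dz":0,"wx":0,"wy":0,"wz":0,"gripper":-1},
  {"dx":-1,"dy":0.155,"dz":0,"wx":0,"wy":0,"wz":0,"gripper":-1},
  {"dx":-1,"dy":0.155,"dz":0,"wx":0,"wy":0,"wz":0,"gripper":-1},
  {"dx":-1,"dy":0.155,"dz":0,"wx":0,"wy":0,"wz":0,"gripper":-1},
  {"dx":-1,"dy":0.155,"dz":0,"wx":0,"wy":0,"wz":0,"gripper":-1},
  {"dx":-1,"dy":0.155,"dz":0,"wx":0,"wy":0,"wz":0,"gripper":-1},
  {"dx":-1,"dy":0.155,"dz":0,"wx":0,"wy":0,"wz":0,"gripper":-1},
  {"dx":-1,"dy":0.155,"dz":0,"wx":0,"wy":0,"wz":0,"gripper":-1},
])

```text
t: 8.5
position: [0.4415, -0.288, 0.0888]
tcp_rot: [0.769, 0.639, -0.0, -0.0]
contact_force: [0.6, -0.4, -0.6]
opening: 0.0439
finger_force: 63.0
```

```bash
python3 go.py 440 -394 -23 -10.5
```

```text
t 8.5 p [ 441.5 -288.    88.8] psi -10.5 tilt [-0.0006  0.0007] F [ 0.6 -0.4 -0.6] open 43.9 j6 1.05
wz total -0.01 | shift after turn [-2.61  0.45  2.79] | shift before turn [-2.61  0.45  2.79]
```

Request:
play_rows([
  {"dx":-0.9,"dy":0.15,"dz":0,"wx":0,"wy":0,"wz":0,"gripper":-1},
  {"dx":-0.9,"dy":0.15,"dz":0,"wx":0,"wy":0,"wz":0,"gripper":-1},
  {"dx":-0.6,"dy":0.11,"dz":0,"wx":0,"wy":0,"wz":0,"gripper":-1},
  {"dx":-0.21,"dy":0.04,"dz":0.2,"wx":0,"wy":0,"wz":0,"gripper":-1},
  {"dx":0,"dy":0,"dz":0.6,"wx":0,"wy":0,"wz":0,"gripper":-1},
  {"dx":0,"dy":0,"dz":0.6,"wx":0,"wy":0,"wz":0,"gripper":-1},
  {"dx":0,"dy":0,"dz":0.5,"wx":0,"wy":0,"wz":0,"gripper":-1},
  {"dx":0,"dy":0,"dz":0.3,"wx":0,"wy":0,"wz":0,"gripper":-1},
  {"dx":0,"dy":0,"dz":0.1,"wx":0,"wy":0,"wz":0,"gripper":-1},
  {"dx":0,"dy":0,"dz":0,"wx":0,"wy":0,"wz":0,"gripper":-1},
])

```text
t: 9.5
position: [0.4406, -0.3917, -0.0034]
tcp_rot: [0.769, 0.639, 0.0, -0.001]
contact_force: [0.4, -0.2, -0.7]
opening: 0.0439
finger_force: 63.0
```

```bash
python3 go.py 440 -394 -23 -10.5
python3 - <<'E'
from h import *
g=grab('scene');t=grab('top')
save(np.hstack([g['frame'][290:390,310:430],t['frame'][210:310,330:450]]),'c5.png',3.3)
E
```

```text
t 9.5 p [ 440.6 -391.7   -3.4] psi -10.5 tilt [-0.0009  0.0012] F [ 0.4 -0.2 -0.7] open 43.9 j6 0.92
wz total 0.0 | shift after turn [-0.06 -0.    0.49] | shift before turn [-0.06 -0.    0.49]
```

View pics/c5.png

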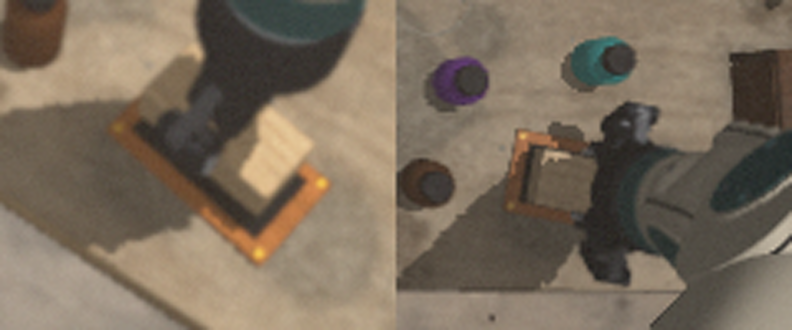

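The block hovers aligned over its outline in both views (scene crop centre about (225,150), top about (570,180)). I lower and release it.

Request:
play_rows([
  {"dx":-0.05,"dy":0,"dz":0.2,"wx":0,"wy":0,"wz":0,"gripper":-1},
  {"dx":0,"dy":0,"dz":0.15,"wx":0,"wy":0,"wz":0,"gripper":-1},
  {"dx":0,"dy":0,"dz":0.1,"wx":0,"wy":0,"wz":0,"gripper":-1},
  {"dx":0,"dy":0,"dz":0.05,"wx":0,"wy":0,"wz":0,"gripper":-1},
  {"dx":0,"dy":0,"dz":0,"wx":0,"wy":0,"wz":0,"gripper":-1},
])

```text
t: 10.1
position: [0.4402, -0.3943, -0.0233]
tcp_rot: [0.769, 0.639, -0.0, -0.0]
contact_force: [0.2, -0.2, -1.0]
opening: 0.0439
finger_force: 63.0
```

```bash
python3 go.py 440 -394 -24 -10.5
```

```text
t 10.1 p [ 440.2 -394.3  -23.3] psi -10.5 tilt [-0.0007  0.0007] F [ 0.2 -0.2 -1. ] open 43.9 j6 0.91
wz total -0.0 | shift after turn [ 0.01 -0.01  0.02] | shift before turn [ 0.01 -0.01  0.02]
```

Request:
play_rows([
  {"dx":0,"dy":0,"dz":0.02,"wx":0,"wy":0,"wz":0,"gripper":-1},
  {"dx":0,"dy":0,"dz":0,"wx":0,"wy":0,"wz":0,"gripper":1},
  {"dx":0,"dy":0,"dz":0,"wx":0,"wy":0,"wz":0,"gripper":1},
  {"dx":0,"dy":0,"dz":0,"wx":0,"wy":0,"wz":0,"gripper":1},
  {"dx":0,"dy":0,"dz":0,"wx":0,"wy":0,"wz":0,"gripper":1},
  {"dx":0,"dy":0,"dz":-0.4,"wx":0,"wy":0,"wz":0,"gripper":1},
  {"dx":0,"dy":0,"dz":-0.8,"wx":0,"wy":0,"wz":0,"gripper":1},
  {"dx":0,"dy":0,"dz":-0.9,"wx":0,"wy":0,"wz":0,"gripper":1},
  {"dx":0,"dy":0,"dz":-0.9,"wx":0,"wy":0,"wz":0,"gripper":1},
])

```text
t: 11.0
position: [0.4402, -0.3942, 0.0974]
tcp_rot: [0.769, 0.639, -0.0, -0.0]
contact_force: [0.1, -0.0, -1.3]
opening: 0.0853
finger_force: 0.0
```

Request:
play_rows([
  {"dx":0,"dy":0,"dz":0,"wx":0,"wy":0,"wz":-1,"gripper":1},
  {"dx":0,"dy":0,"dz":0,"wx":0,"wy":0,"wz":-1,"gripper":1},
  {"dx":0,"dy":0,"dz":0,"wx":0,"wy":0,"wz":-1,"gripper":1},
  {"dx":0,"dy":0,"dz":0,"wx":0,"wy":0,"wz":-1,"gripper":1},
  {"dx":0,"dy":0,"dz":0,"wx":0,"wy":0,"wz":-1,"gripper":1},
  {"dx":0,"dy":0,"dz":0,"wx":0,"wy":0,"wz":-1,"gripper":1},
  {"dx":0,"dy":0,"dz":0,"wx":0,"wy":0,"wz":-1,"gripper":1},
  {"dx":0,"dy":0,"dz":0,"wx":0,"wy":0,"wz":-1,"gripper":1},
  {"dx":0,"dy":0,"dz":0,"wx":0,"wy":0,"wz":-1,"gripper":1},
  {"dx":0,"dy":0,"dz":0,"wx":0,"wy":0,"wz":-1,"gripper":1},
  {"dx":0,"dy":0,"dz":0,"wx":0,"wy":0,"wz":-1,"gripper":1},
  {"dx":0,"dy":0,"dz":0,"wx":0,"wy":0,"wz":-0.7,"gripper":1},
])

```text
t: 12.2
position: [0.4405, -0.3946, 0.0965]
tcp_rot: [0.172, 0.985, -0.0, 0.0]
contact_force: [0.3, 0.2, 0.8]
opening: 0.0854
finger_force: 0.0
```

```bash
python3 go.py 440 -262 90 70
```

```text
t 12.2 p [ 440.5 -394.6   96.5] psi 70.2 tilt [ 0.0001 -0.0001] F [0.3 0.2 0.8] open 85.4 j6 -0.49
wz total 0.02 | shift after turn [1.15 3.11 0.16] | shift before turn [1.14 3.11 0.16]
```

Request:
play_rows([
  {"dx":0.28,"dy":0.78,"dz":0,"wx":0,"wy":0,"wz":0,"gripper":1},
  {"dx":0.28,"dy":0.78,"dz":0,"wx":0,"wy":0,"wz":0,"gripper":1},
  {"dx":0.28,"dy":0.78,"dz":0,"wx":0,"wy":0,"wz":0,"gripper":1},
  {"dx":0.28,"dy":0.77,"dz":0,"wx":0,"wy":0,"wz":0,"gripper":1},
  {"dx":0,"dy":0,"dz":0,"wx":0,"wy":0,"wz":0,"gripper":1},
  {"dx":0,"dy":0,"dz":0,"wx":0,"wy":0,"wz":0,"gripper":1},
])

```text
t: 12.8
position: [0.4413, -0.262, 0.0966]
tcp_rot: [0.174, 0.985, -0.0, 0.0]
contact_force: [-0.8, -0.4, -0.2]
opening: 0.0853
finger_force: 0.0
```

```bash
python3 go.py 440 -262 -20 70
```

```text
t 12.8 p [ 441.3 -262.    96.6] psi 70.0 tilt [ 0.0004 -0.0008] F [-0.8 -0.4 -0.2] open 85.3 j6 -0.31
wz total 0.0 | shift after turn [ 0.03 -0.01  2.92] | shift before turn [ 0.03 -0.01  2.92]
```

Request:
play_rows([
  {"dx":0.02,"dy":0,"dz":0.5,"wx":0,"wy":0,"wz":0,"gripper":1},
  {"dx":0,"dy":0,"dz":0.6,"wx":0,"wy":0,"wz":0,"gripper":1},
  {"dx":0,"dy":0,"dz":0.6,"wx":0,"wy":0,"wz":0,"gripper":1},
  {"dx":0,"dy":0,"dz":0.5,"wx":0,"wy":0,"wz":0,"gripper":1},
  {"dx":0,"dy":0,"dz":0.4,"wx":0,"wy":0,"wz":0,"gripper":1},
  {"dx":0,"dy":0,"dz":0.25,"wx":0,"wy":0,"wz":0,"gripper":1},
  {"dx":0,"dy":0,"dz":0,"wx":0,"wy":0,"wz":0,"gripper":-1},
  {"dx":0,"dy":0,"dz":0,"wx":0,"wy":0,"wz":0,"gripper":-1},
  {"dx":0,"dy":0,"dz":0,"wx":0,"wy":0,"wz":0,"gripper":-1},
  {"dx":0,"dy":0,"dz":0,"wx":0,"wy":0,"wz":0,"gripper":-1},
  {"dx":0,"dy":0,"dz":0,"wx":0,"wy":0,"wz":0,"gripper":-1},
  {"dx":0,"dy":0,"dz":0,"wx":0,"wy":0,"wz":0,"gripper":-1},
])

```text
t: 14.0
position: [0.4418, -0.2632, -0.0163]
tcp_rot: [0.174, 0.985, -0.001, 0.001]
contact_force: [-1.1, -1.3, 6.2]
opening: 0.0362
finger_force: 60.5
```

```bash
python3 go.py 447 129 100 70
```

```text
t 14.0 p [ 441.8 -263.2  -16.3] psi 69.9 tilt [ 0.0024 -0.0021] F [-1.1 -1.3  6.2] open 36.2 j6 -0.31
wz total -0.01 | shift after turn [ 3.22  9.25 -2.93] | shift before turn [ 3.23  9.25 -2.93]
```

Request:
play_rows([
  {"dx":0,"dy":0,"dz":-0.4,"wx":0,"wy":0,"wz":0,"gripper":-1},
  {"dx":0,"dy":0,"dz":-0.7,"wx":0,"wy":0,"wz":0,"gripper":-1},
  {"dx":0,"dy":0,"dz":-0.7,"wx":0,"wy":0,"wz":0,"gripper":-1},
  {"dx":0,"dy":0,"dz":-0.7,"wx":0,"wy":0,"wz":0,"gripper":-1},
  {"dx":0,"dy":0,"dz":-0.4,"wx":0,"wy":0,"wz":0,"gripper":-1},
  {"dx":0.15,"dy":0.44,"dz":0,"wx":0,"wy":0,"wz":0,"gripper":-1},
  {"dx":0.22,"dy":0.6,"dz":0,"wx":0,"wy":0,"wz":0,"gripper":-1},
  {"dx":0.29,"dy":0.84,"dz":0,"wx":0,"wy":0,"wz":0,"gripper":-1},
  {"dx":0.29,"dy":0.84,"dz":0,"wx":0,"wy":0,"wz":0,"gripper":-1},
  {"dx":0.29,"dy":0.84,"dz":0,"wx":0,"wy":0,"wz":0,"gripper":-1},
  {"dx":0.29,"dy":0.84,"dz":0,"wx":0,"wy":0,"wz":0,"gripper":-1},
  {"dx":0.29,"dy":0.84,"dz":0,"wx":0,"wy":0,"wz":0,"gripper":-1},
])

```text
t: 15.2
position: [0.4417, -0.0375, 0.0969]
tcp_rot: [0.174, 0.985, 0.0, -0.002]
contact_force: [0.5, 0.6, -0.1]
opening: 0.0365
finger_force: 60.0
```

Request:
play_rows([
  {"dx":0.29,"dy":0.84,"dz":0,"wx":0,"wy":0,"wz":0,"gripper":-1},
  {"dx":0.29,"dy":0.84,"dz":0,"wx":0,"wy":0,"wz":0,"gripper":-1},
  {"dx":0.29,"dy":0.84,"dz":0,"wx":0,"wy":0,"wz":0,"gripper":-1},
  {"dx":0.29,"dy":0.84,"dz":0,"wx":0,"wy":0,"wz":0,"gripper":-1},
  {"dx":0.2,"dy":0.5,"dz":0,"wx":0,"wy":0,"wz":0,"gripper":-1},
  {"dx":0,"dy":0.1,"dz":0,"wx":0,"wy":0,"wz":0,"gripper":-1},
  {"dx":0,"dy":0,"dz":0,"wx":0,"wy":0,"wz":0,"gripper":-1},
  {"dx":0,"dy":0,"dz":0,"wx":0,"wy":0,"wz":0,"gripper":-1},
])

```text
t: 16.0
position: [0.4463, 0.1267, 0.0977]
tcp_rot: [0.174, 0.985, -0.0, -0.001]
contact_force: [-0.3, 1.1, -1.3]
opening: 0.0362
finger_force: 60.1
```

```bash
python3 go.py 447 129 -10 70
```

```text
t 16.0 p [446.3 126.7  97.7] psi 69.9 tilt [-0.0016 -0.0006] F [-0.3  1.1 -1.3] open 36.2 j6 0.49
wz total -0.01 | shift after turn [-0.    0.06  2.69] | shift before turn [0.   0.06 2.69]
```

Request:
play_rows([
  {"dx":0,"dy":0.05,"dz":0.4,"wx":0,"wy":0,"wz":0,"gripper":-1},
  {"dx":0,"dy":0,"dz":0.7,"wx":0,"wy":0,"wz":0,"gripper":-1},
  {"dx":0,"dy":0,"dz":0.6,"wx":0,"wy":0,"wz":0,"gripper":-1},
  {"dx":0,"dy":0,"dz":0.5,"wx":0,"wy":0,"wz":0,"gripper":-1},
  {"dx":0,"dy":0,"dz":0.25,"wx":0,"wy":0,"wz":0,"gripper":-1},
  {"dx":0,"dy":0,"dz":0.1,"wx":0,"wy":0,"wz":0,"gripper":-1},
  {"dx":0,"dy":0,"dz":0,"wx":0,"wy":0,"wz":0,"gripper":-1},
  {"dx":0,"dy":0,"dz":0,"wx":0,"wy":0,"wz":0,"gripper":-1},
])

```text
t: 16.8
position: [0.449, 0.129, -0.0027]
tcp_rot: [0.175, 0.985, 0.0, 0.001]
contact_force: [0.1, -0.4, -0.1]
opening: 0.0364
finger_force: 60.1
```

```bash
python3 go.py 447 129 -10.3 70
```

```text
t 16.8 p [449.  129.   -2.7] psi 69.9 tilt [0.0017 0.0002] F [ 0.1 -0.4 -0.1] open 36.4 j6 0.49
wz total -0.01 | shift after turn [ 0.05 -0.02  0.19] | shift before turn [ 0.05 -0.02  0.19]
```

Request:
play_rows([
  {"dx":0.02,"dy":0,"dz":0.1,"wx":0,"wy":0,"wz":0,"gripper":-1},
  {"dx":0,"dy":0,"dz":0.08,"wx":0,"wy":0,"wz":0,"gripper":-1},
  {"dx":0,"dy":0,"dz":0,"wx":0,"wy":0,"wz":0,"gripper":-1},
  {"dx":0,"dy":0,"dz":0,"wx":0,"wy":0,"wz":0,"gripper":-1},
])

```text
t: 17.2
position: [0.4479, 0.1295, -0.0103]
tcp_rot: [0.174, 0.985, 0.0, 0.001]
contact_force: [-0.2, 0.1, 1.9]
opening: 0.0364
finger_force: 60.4
```

```bash
python3 go.py 447 129 -10.3 70
```

```text
t 17.2 p [447.9 129.5 -10.3] psi 69.9 tilt [0.0013 0.0002] F [-0.2  0.1  1.9] open 36.4 j6 0.49
wz total -0.01 | shift after turn [ 0.02 -0.02  0.  ] | shift before turn [ 0.02 -0.02  0.  ]
```

Request:
play_rows([
  {"dx":0,"dy":0,"dz":0,"wx":0,"wy":0,"wz":0,"gripper":1},
  {"dx":0,"dy":0,"dz":0,"wx":0,"wy":0,"wz":0,"gripper":1},
  {"dx":0,"dy":0,"dz":0,"wx":0,"wy":0,"wz":0,"gripper":1},
  {"dx":0,"dy":0,"dz":0,"wx":0,"wy":0,"wz":0,"gripper":1},
  {"dx":0,"dy":0,"dz":-0.4,"wx":0,"wy":0,"wz":0,"gripper":1},
  {"dx":0,"dy":0,"dz":-0.8,"wx":0,"wy":0,"wz":0,"gripper":1},
  {"dx":0,"dy":0,"dz":-0.8,"wx":0,"wy":0,"wz":0,"gripper":1},
  {"dx":0,"dy":0,"dz":-0.8,"wx":0,"wy":0,"wz":0,"gripper":1},
])

```text
t: 18.0
position: [0.4467, 0.1293, 0.1021]
tcp_rot: [0.174, 0.985, -0.0, -0.0]
contact_force: [0.6, -0.7, -0.7]
opening: 0.0857
finger_force: 0.0
```

Request:
play_rows([
  {"dx":0,"dy":0,"dz":0,"wx":0,"wy":0,"wz":0.9,"gripper":1},
  {"dx":0,"dy":0,"dz":0,"wx":0,"wy":0,"wz":0.9,"gripper":1},
  {"dx":0,"dy":0,"dz":0,"wx":0,"wy":0,"wz":0.9,"gripper":1},
  {"dx":0,"dy":0,"dz":0,"wx":0,"wy":0,"wz":0.9,"gripper":1},
  {"dx":0,"dy":0,"dz":0,"wx":0,"wy":0,"wz":0.9,"gripper":1},
  {"dx":0,"dy":0,"dz":0,"wx":0,"wy":0,"wz":0.9,"gripper":1},
  {"dx":0,"dy":0,"dz":0,"wx":0,"wy":0,"wz":0.9,"gripper":1},
  {"dx":0,"dy":0,"dz":0,"wx":0,"wy":0,"wz":0.9,"gripper":1},
  {"dx":0,"dy":0,"dz":0,"wx":0,"wy":0,"wz":0.9,"gripper":1},
  {"dx":0,"dy":0,"dz":0,"wx":0,"wy":0,"wz":0.9,"gripper":1},
  {"dx":0,"dy":0,"dz":0,"wx":0,"wy":0,"wz":0.9,"gripper":1},
  {"dx":0,"dy":0,"dz":0,"wx":0,"wy":0,"wz":0.3,"gripper":1},
])

```text
t: 19.2
position: [0.447, 0.1293, 0.101]
tcp_rot: [0.709, 0.705, -0.0, -0.0]
contact_force: [-0.9, 1.0, -0.0]
opening: 0.0854
finger_force: 0.0
```

```bash
python3 go.py 442.7 -19.3 90 0
```

```text
t 19.2 p [447.  129.3 101. ] psi -0.4 tilt [-0.0005 -0.0001] F [-0.9  1.  -0. ] open 85.4 j6 1.72
wz total -0.05 | shift after turn [-3.72 -0.11  0.28] | shift before turn [-3.72 -0.08  0.28]
```

Request:
play_rows([
  {"dx":-0.5,"dy":-0.02,"dz":0,"wx":0,"wy":0,"wz":0,"gripper":1},
  {"dx":-0.9,"dy":-0.02,"dz":0,"wx":0,"wy":0,"wz":0,"gripper":1},
  {"dx":-0.9,"dy":-0.02,"dz":0,"wx":0,"wy":0,"wz":0,"gripper":1},
  {"dx":-0.9,"dy":-0.02,"dz":0,"wx":0,"wy":0,"wz":0,"gripper":1},
  {"dx":-0.5,"dy":-0.01,"dz":0,"wx":0,"wy":0,"wz":0,"gripper":1},
  {"dx":0,"dy":0,"dz":0.6,"wx":0,"wy":0,"wz":0,"gripper":1},
  {"dx":0,"dy":0,"dz":0.6,"wx":0,"wy":0,"wz":0,"gripper":1},
  {"dx":0,"dy":0,"dz":0.3,"wx":0,"wy":0,"wz":0,"gripper":1},
  {"dx":0,"dy":0,"dz":0,"wx":0,"wy":0,"wz":0,"gripper":1},
  {"dx":0,"dy":0,"dz":0,"wx":0,"wy":0,"wz":0,"gripper":1},
])

```text
t: 20.2
position: [0.4432, -0.0185, 0.0415]
tcp_rot: [0.708, 0.706, -0.0, -0.0]
contact_force: [0.1, -0.6, 0.2]
opening: 0.0855
finger_force: 0.0
```

```bash
python3 go.py 442.7 -19.3 -33 0;  python3 - <<'E'
from h import *
g=grab('scene');P=cloud(g).reshape(-1,3);t=grab('top');Q=cloud(t).reshape(-1,3)
for n,X in(('S',P),('T',Q)):
    q=X[(np.hypot(X[:,0]-447,X[:,1]-129)<30)&(X[:,2]>68)&(X[:,2]<95)]
    print(n,len(q),q.mean(0).round(1),q.min(0).round(),q.max(0).round())
E
```

```text
t 20.2 p [443.2 -18.5  41.5] psi -0.2 tilt [-0.0001  0.    ] F [ 0.1 -0.6  0.2] open 85.5 j6 1.39
wz total -0.03 | shift after turn [-0.02 -0.01  1.86] | shift before turn [-0.02 -0.01  1.86]
S 95 [444.1 127.   80.2] [434. 118.  69.] [456. 139.  85.]
T 78 [448.3 128.2  80.1] [438. 117.  69.] [459. 142.  84.]
```

Request:
play_rows([
  {"dx":-0.01,"dy":0,"dz":0.5,"wx":0,"wy":0,"wz":0,"gripper":1},
  {"dx":0,"dy":0,"dz":0.5,"wx":0,"wy":0,"wz":0,"gripper":1},
  {"dx":0,"dy":0,"dz":0.4,"wx":0,"wy":0,"wz":0,"gripper":1},
  {"dx":0,"dy":0,"dz":0.25,"wx":0,"wy":0,"wz":0,"gripper":1},
  {"dx":0,"dy":0,"dz":0.15,"wx":0,"wy":0,"wz":0,"gripper":1},
  {"dx":0,"dy":0,"dz":0,"wx":0,"wy":0,"wz":0,"gripper":1},
  {"dx":0,"dy":0,"dz":0,"wx":0,"wy":0,"wz":0,"gripper":-1},
  {"dx":0,"dy":0,"dz":0,"wx":0,"wy":0,"wz":0,"gripper":-1},
  {"dx":0,"dy":0,"dz":0,"wx":0,"wy":0,"wz":0,"gripper":-1},
  {"dx":0,"dy":0,"dz":0,"wx":0,"wy":0,"wz":0,"gripper":-1},
])

```text
t: 21.3
position: [0.4442, -0.0192, -0.0294]
tcp_rot: [0.708, 0.706, 0.001, 0.001]
contact_force: [-1.3, 0.7, 5.1]
opening: 0.0616
finger_force: 65.2
```

```bash
python3 go.py 463.5 -131.5 40 0
```

```text
t 21.3 p [444.2 -19.2 -29.4] psi -0.2 tilt [ 0.002  -0.0004] F [-1.3  0.7  5.1] open 61.6 j6 1.39
wz total -0.03 | shift after turn [-2.81  0.49 -1.73] | shift before turn [-2.81  0.5  -1.73]
```

Request:
play_rows([
  {"dx":0,"dy":0,"dz":-0.3,"wx":0,"wy":0,"wz":0,"gripper":-1},
  {"dx":0,"dy":0,"dz":-0.5,"wx":0,"wy":0,"wz":0,"gripper":-1},
  {"dx":0,"dy":0,"dz":-0.5,"wx":0,"wy":0,"wz":0,"gripper":-1},
  {"dx":0,"dy":0,"dz":-0.3,"wx":0,"wy":0,"wz":0,"gripper":-1},
  {"dx":-0.4,"dy":0.07,"dz":0,"wx":0,"wy":0,"wz":0,"gripper":-1},
  {"dx":-0.7,"dy":0.12,"dz":0,"wx":0,"wy":0,"wz":0,"gripper":-1},
  {"dx":-0.7,"dy":0.12,"dz":0,"wx":0,"wy":0,"wz":0,"gripper":-1},
  {"dx":-0.6,"dy":0.11,"dz":0,"wx":0,"wy":0,"wz":0,"gripper":-1},
  {"dx":-0.4,"dy":0.07,"dz":0.3,"wx":0,"wy":0,"wz":0,"gripper":-1},
  {"dx":0,"dy":0,"dz":0.4,"wx":0,"wy":0,"wz":0,"gripper":-1},
  {"dx":0,"dy":0,"dz":0.3,"wx":0,"wy":0,"wz":0,"gripper":-1},
  {"dx":0,"dy":0,"dz":0,"wx":0,"wy":0,"wz":0,"gripper":-1},
])

```text
t: 22.5
position: [0.4595, -0.1297, -0.0092]
tcp_rot: [0.708, 0.706, -0.001, -0.003]
contact_force: [-0.1, -0.4, -1.4]
opening: 0.0614
finger_force: 65.8
```

Request:
play_rows([
  {"dx":0,"dy":0,"dz":0,"wx":0,"wy":0,"wz":0,"gripper":-1},
])

```text
t: 22.6
position: [0.4614, -0.1303, -0.0074]
tcp_rot: [0.708, 0.706, -0.0, -0.001]
contact_force: [0.5, 0.5, 0.0]
opening: 0.0614
finger_force: 65.8
```

```bash
python3 go.py 463.5 -131.5 -23.4 0
python3 - <<'E'
from h import *
g=grab('scene');t=grab('top')
save(np.hstack([g['frame'][200:310,210:330],t['frame'][200:310,230:350]]),'c6.png',3.3)
E
```

```text
t 22.6 p [ 461.4 -130.3   -7.4] psi -0.2 tilt [-0.0018  0.0009] F [0.5 0.5 0. ] open 61.4 j6 1.16
wz total -0.02 | shift after turn [-0.03  0.05  0.4 ] | shift before turn [-0.03  0.05  0.4 ]
```

View pics/c6.png

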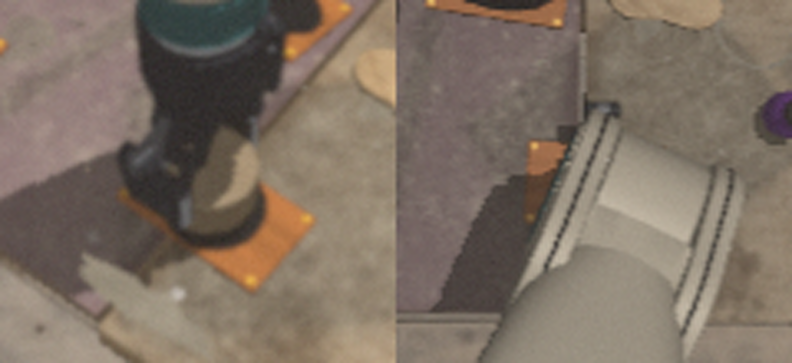

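The scene view shows the mould hovering over its disc, crop (222,190). I lower it.

Request:
play_rows([
  {"dx":-0.02,"dy":0.03,"dz":0.2,"wx":0,"wy":0,"wz":0,"gripper":-1},
  {"dx":0,"dy":0,"dz":0.12,"wx":0,"wy":0,"wz":0,"gripper":-1},
  {"dx":0,"dy":0,"dz":0.05,"wx":0,"wy":0,"wz":0,"gripper":-1},
  {"dx":0,"dy":0,"dz":0,"wx":0,"wy":0,"wz":0,"gripper":-1},
  {"dx":0,"dy":0,"dz":0,"wx":0,"wy":0,"wz":0,"gripper":-1},
])

```text
t: 23.2
position: [0.4634, -0.1319, -0.0216]
tcp_rot: [0.708, 0.706, -0.0, -0.0]
contact_force: [-0.2, 0.8, -0.8]
opening: 0.0614
finger_force: 65.8
```

```bash
python3 go.py 463.5 -131.5 -23.4 0
```

```text
t 23.2 p [ 463.4 -131.9  -21.6] psi -0.2 tilt [-0.0002  0.0001] F [-0.2  0.8 -0.8] open 61.4 j6 1.16
wz total -0.03 | shift after turn [0.01 0.   0.04] | shift before turn [0.01 0.   0.04]
```

Now release, rise, and go toward the rib at (623,−190.5), ψ −9.7.

Request:
play_rows([
  {"dx":0,"dy":0,"dz":0.04,"wx":0,"wy":0,"wz":0,"gripper":-1},
  {"dx":0,"dy":0,"dz":0,"wx":0,"wy":0,"wz":0,"gripper":1},
  {"dx":0,"dy":0,"dz":0,"wx":0,"wy":0,"wz":0,"gripper":1},
  {"dx":0,"dy":0,"dz":0,"wx":0,"wy":0,"wz":0,"gripper":1},
  {"dx":0,"dy":0,"dz":0,"wx":0,"wy":0,"wz":0,"gripper":1},
  {"dx":0,"dy":0,"dz":-0.4,"wx":0,"wy":0,"wz":0,"gripper":1},
  {"dx":0,"dy":0,"dz":-0.7,"wx":0,"wy":0,"wz":0,"gripper":1},
  {"dx":0,"dy":0,"dz":-0.7,"wx":0,"wy":0,"wz":0,"gripper":1},
  {"dx":0,"dy":0,"dz":0,"wx":0,"wy":0,"wz":0.7,"gripper":1},
  {"dx":0,"dy":0,"dz":0,"wx":0,"wy":0,"wz":0.7,"gripper":1},
])

```text
t: 24.2
position: [0.4648, -0.1325, 0.0503]
tcp_rot: [0.766, 0.643, 0.001, 0.001]
contact_force: [-0.4, 0.8, -0.7]
opening: 0.0854
finger_force: 0.0
```

```bash
python3 go.py 623 -190.5 30 -9.7
```

```text
t 24.2 p [ 464.8 -132.5   50.3] psi -10.0 tilt [ 0.003  -0.0013] F [-0.4  0.8 -0.7] open 85.4 j6 1.33
wz total -0.05 | shift after turn [-0.76  4.14  0.52] | shift before turn [-0.74  4.15  0.52]
```

Request:
play_rows([
  {"dx":-0.12,"dy":0.69,"dz":0,"wx":0,"wy":0,"wz":-0.05,"gripper":1},
  {"dx":-0.12,"dy":0.69,"dz":0,"wx":0,"wy":0,"wz":0,"gripper":1},
  {"dx":-0.13,"dy":0.69,"dz":0,"wx":0,"wy":0,"wz":0,"gripper":1},
  {"dx":-0.13,"dy":0.69,"dz":0,"wx":0,"wy":0,"wz":0,"gripper":0.44},
  {"dx":-0.13,"dy":0.69,"dz":0,"wx":0,"wy":0,"wz":0,"gripper":0.44},
  {"dx":-0.13,"dy":0.69,"dz":0,"wx":0,"wy":0,"wz":0,"gripper":0.44},
  {"dx":0,"dy":0,"dz":0.5,"wx":0,"wy":0,"wz":0,"gripper":0.44},
  {"dx":0,"dy":0,"dz":0.5,"wx":0,"wy":0,"wz":0,"gripper":0.44},
  {"dx":0,"dy":0,"dz":0.5,"wx":0,"wy":0,"wz":0,"gripper":0.44},
  {"dx":0,"dy":0,"dz":0,"wx":0,"wy":0,"wz":0,"gripper":0.44},
  {"dx":0,"dy":0,"dz":0,"wx":0,"wy":0,"wz":0,"gripper":0.44},
])

```text
t: 25.3
position: [0.6213, -0.1891, -0.0114]
tcp_rot: [0.763, 0.646, -0.0, -0.001]
contact_force: [-0.3, -0.0, 1.1]
opening: 0.0616
finger_force: 0.0
```

```bash
python3 go.py 623 -190.5 -36 -9.7
python3 - <<'E'
from h import *
g=grab('scene');t=grab('top')
save(np.hstack([g['frame'][170:280,270:390],t['frame'][140:250,250:370]]),'c7.png',3.3)
for n,q in(('S',g),('T',t)):
    X=cloud(q).reshape(-1,3);m=X[(np.hypot(X[:,0]-463.5,X[:,1]+131.5)<60)&(X[:,2]>33)&(X[:,2]<50)]
    if len(m): print(n,len(m),m.mean(0).round(1),m.min(0).round(),m.max(0).round())
E
```

```text
t 25.3 p [ 621.3 -189.1  -11.4] psi -9.5 tilt [-0.0011  0.0005] F [-0.3 -0.   1.1] open 61.6 j6 1.34
wz total 0.03 | shift after turn [-0.03  0.05  0.61] | shift before turn [-0.03  0.05  0.61]
S 654 [ 459.9 -133.4   40. ] [ 429. -164.   33.] [494. -99.  44.]
```

View pics/c7.png

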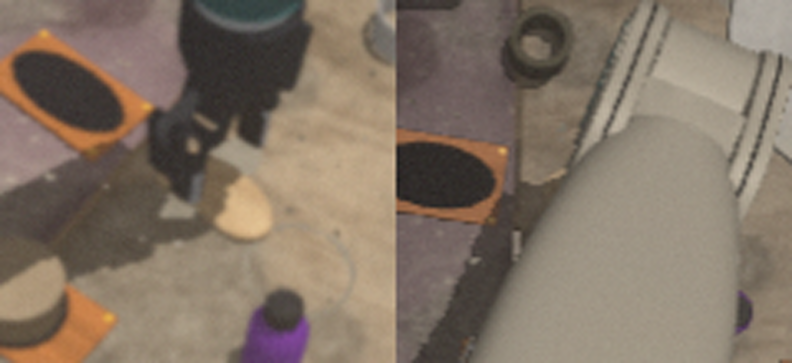

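The scene crop shows the open fingers straddling the rib at about (205,190). I lower carefully and watch the force.

Request:
play_rows([
  {"dx":-0.02,"dy":0.02,"dz":0.2,"wx":0,"wy":0,"wz":0,"gripper":0.44},
  {"dx":0,"dy":0,"dz":0.2,"wx":0,"wy":0,"wz":0,"gripper":0.44},
  {"dx":0,"dy":0,"dz":0.15,"wx":0,"wy":0,"wz":0,"gripper":0.44},
  {"dx":0,"dy":0,"dz":0.05,"wx":0,"wy":0,"wz":0,"gripper":0.44},
  {"dx":0,"dy":0,"dz":0,"wx":0,"wy":0,"wz":0,"gripper":0.44},
])

```text
t: 25.9
position: [0.6217, -0.19, -0.036]
tcp_rot: [0.763, 0.646, -0.0, -0.001]
contact_force: [-0.3, -0.2, 0.5]
opening: 0.0615
finger_force: 0.0
```

Request:
play_rows([
  {"dx":0,"dy":0,"dz":0.05,"wx":0,"wy":0,"wz":0,"gripper":0.44},
  {"dx":0,"dy":0,"dz":0.05,"wx":0,"wy":0,"wz":0,"gripper":0.44},
])

```text
t: 26.1
position: [0.6228, -0.1904, -0.039]
tcp_rot: [0.763, 0.646, 0.0, 0.0]
contact_force: [-0.2, 0.1, -0.0]
opening: 0.0613
finger_force: 0.0
```

```bash
python3 go.py 623 -190.5 -42 -9.7
python3 - <<'E'
from h import *
g=grab('scene');P=cloud(g)
f=g['frame'].max(2);X=P.reshape(-1,3);m=(np.hypot(X[:,0]-623,X[:,1]+190)<75)&(f.reshape(-1)<75)&(X[:,2]>-5)&(X[:,2]<70)
Q=X[m]
for a in range(-5,60,5):
    b=Q[(Q[:,2]>=a)&(Q[:,2]<a+5)]
    if len(b): print(a,len(b),b.mean(0).round(),b.min(0).round(),b.max(0).round())
E
```

```text
t 26.1 p [ 622.8 -190.4  -39. ] psi -9.5 tilt [ 0.0007 -0.0003] F [-0.2  0.1 -0. ] open 61.3 j6 1.34
wz total 0.03 | shift after turn [-0.    0.01  0.07] | shift before turn [-0.    0.01  0.07]
-5 1 [ 599. -147.   -1.] [ 599. -147.   -1.] [ 599. -147.   -1.]
0 3 [ 593. -162.    2.] [ 587. -177.    1.] [ 597. -152.    2.]
10 8 [ 642. -194.   14.] [ 579. -201.   12.] [ 653. -187.   15.]
15 12 [ 627. -192.   17.] [ 578. -203.   15.] [ 653. -180.   20.]
20 9 [ 627. -191.   23.] [ 576. -202.   22.] [ 654. -184.   25.]
25 15 [ 626. -195.   27.] [ 576. -204.   25.] [ 655. -187.   30.]
30 11 [ 631. -194.   32.] [ 576. -203.   30.] [ 653. -187.   34.]
35 11 [ 631. -195.   37.] [ 576. -202.   35.] [ 653. -189.   39.]
40 11 [ 644. -197.   42.] [ 578. -203.   41.] [ 654. -190.   45.]
45 6 [ 628. -194.   47.] [ 579. -201.   45.] [ 653. -189.   50.]
50 22 [ 602. -192.   53.] [ 559. -206.   51.] [ 658. -173.   55.]
55 41 [ 590. -191.   58.] [ 558. -210.   55.] [ 674. -168.   60.]
```

Request:
play_rows([
  {"dx":0,"dy":0,"dz":0.05,"wx":0,"wy":0,"wz":0.03,"gripper":0.44},
  {"dx":0,"dy":0,"dz":0.05,"wx":0,"wy":0,"wz":0,"gripper":0.44},
  {"dx":0,"dy":0,"dz":0.04,"wx":0,"wy":0,"wz":0,"gripper":0.44},
  {"dx":0,"dy":0,"dz":0,"wx":0,"wy":0,"wz":0,"gripper":0.44},
])

```text
t: 26.55
position: [0.6226, -0.1903, -0.0435]
tcp_rot: [0.764, 0.645, 0.0, 0.0]
contact_force: [-2.8, 1.0, 7.5]
opening: 0.0618
finger_force: 3.7
```

Request:
play_rows([
  {"dx":0,"dy":0,"dz":0.02,"wx":0,"wy":0,"wz":0,"gripper":0.44},
  {"dx":0,"dy":0,"dz":0,"wx":0,"wy":0,"wz":0,"gripper":0.44},
])

```text
t: 26.75
position: [0.6226, -0.1903, -0.0435]
tcp_rot: [0.764, 0.645, 0.0, 0.0]
contact_force: [-2.9, 0.2, 10.4]
opening: 0.0618
finger_force: 5.7
```

Contact with the table at reported −43.5 (about 10 N) confirms the height offset. I back off 4 to 5 mm and close.

Request:
play_rows([
  {"dx":0,"dy":0,"dz":-0.13,"wx":0,"wy":0,"wz":0,"gripper":0.44},
  {"dx":0,"dy":0,"dz":0,"wx":0,"wy":0,"wz":0,"gripper":0.44},
  {"dx":0,"dy":0,"dz":0,"wx":0,"wy":0,"wz":0,"gripper":-1},
  {"dx":0,"dy":0,"dz":0,"wx":0,"wy":0,"wz":0,"gripper":-1},
  {"dx":0,"dy":0,"dz":0,"wx":0,"wy":0,"wz":0,"gripper":-1},
  {"dx":0,"dy":0,"dz":0,"wx":0,"wy":0,"wz":0,"gripper":-1},
])

```text
t: 27.35
position: [0.6227, -0.1904, -0.0398]
tcp_rot: [0.764, 0.645, 0.0, 0.0]
contact_force: [-1.2, 0.3, 5.4]
opening: 0.0455
finger_force: 61.6
```

```bash
python3 go.py 636 -49 -5 -8.3
```

```text
t 27.4 p [ 622.7 -190.4  -39.8] psi -9.7 tilt [ 0.0005 -0.0003] F [-1.2  0.3  5.4] open 45.5 j6 1.34
wz total -0.2 | shift after turn [ 3.55 -0.18 -0.87] | shift before turn [ 3.54 -0.27 -0.87]
```

Request:
play_rows([
  {"dx":0,"dy":0,"dz":-0.3,"wx":0,"wy":0,"wz":0,"gripper":-1},
  {"dx":0,"dy":0,"dz":-0.4,"wx":0,"wy":0,"wz":0,"gripper":-1},
  {"dx":0,"dy":0,"dz":-0.3,"wx":0,"wy":0,"wz":-0.2,"gripper":-1},
  {"dx":0.4,"dy":-0.02,"dz":0,"wx":0,"wy":0,"wz":0,"gripper":-1},
  {"dx":0.7,"dy":-0.04,"dz":0,"wx":0,"wy":0,"wz":0,"gripper":-1},
  {"dx":0.8,"dy":-0.04,"dz":0,"wx":0,"wy":0,"wz":0,"gripper":-1},
  {"dx":0.8,"dy":-0.04,"dz":0,"wx":0,"wy":0,"wz":0,"gripper":-1},
  {"dx":0.5,"dy":-0.03,"dz":0,"wx":0,"wy":0,"wz":0,"gripper":-1},
  {"dx":0.35,"dy":-0.01,"dz":0,"wx":0,"wy":0,"wz":0,"gripper":-1},
  {"dx":0,"dy":0,"dz":0.3,"wx":0,"wy":0,"wz":0,"gripper":-1},
  {"dx":0,"dy":0,"dz":0,"wx":0,"wy":0,"wz":0,"gripper":-1},
  {"dx":0,"dy":0,"dz":0,"wx":0,"wy":0,"wz":0,"gripper":-1},
])

```text
t: 28.55
position: [0.6348, -0.0494, -0.0134]
tcp_rot: [0.757, 0.654, -0.001, -0.001]
contact_force: [0.4, 0.3, -0.6]
opening: 0.0458
finger_force: 61.5
```

```bash
python3 go.py 636 -49 -33 -8.3
python3 - <<'E'
from h import *
g=grab('scene');t=grab('top')
save(np.hstack([g['frame'][150:250,240:340],t['frame'][140:240,210:310]]),'c8.png',4)
E
```

```text
t 28.6 p [634.8 -49.4 -13.4] psi -8.4 tilt [-0.002 -0.   ] F [ 0.4  0.3 -0.6] open 45.8 j6 1.54
wz total -0.01 | shift after turn [0.01 0.03 0.49] | shift before turn [0.01 0.03 0.49]
```

View pics/c8.png

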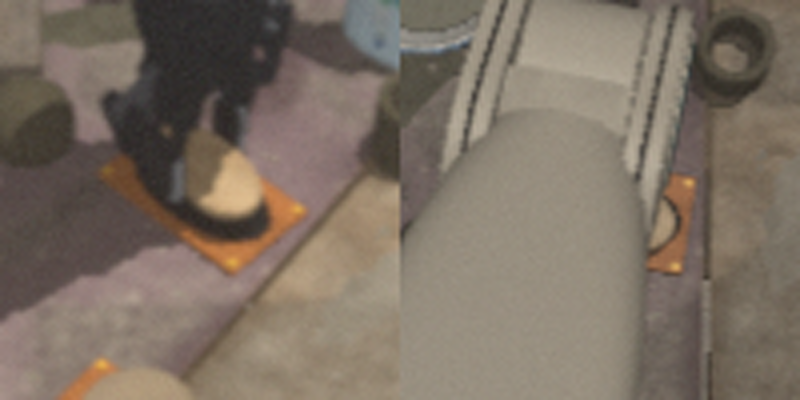

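The rib hovers in line over its oval (scene crop (215,180)). I lower it; contact is expected at about −34.

Request:
play_rows([
  {"dx":0,"dy":0.02,"dz":0.2,"wx":0,"wy":0,"wz":0,"gripper":-1},
  {"dx":0,"dy":0,"dz":0.15,"wx":0,"wy":0,"wz":0,"gripper":-1},
  {"dx":0,"dy":0,"dz":0.08,"wx":0,"wy":0,"wz":0,"gripper":-1},
  {"dx":0,"dy":0,"dz":0.04,"wx":0,"wy":0,"wz":0,"gripper":-1},
  {"dx":0,"dy":0,"dz":0,"wx":0,"wy":0,"wz":0,"gripper":-1},
  {"dx":0,"dy":0,"dz":0,"wx":0,"wy":0,"wz":0,"gripper":-1},
])

```text
t: 29.25
position: [0.6367, -0.0488, -0.0311]
tcp_rot: [0.757, 0.654, 0.0, 0.0]
contact_force: [-0.9, 0.0, -0.4]
opening: 0.0455
finger_force: 61.5
```

```bash
python3 go.py 636 -49 -34 -8.3
```

```text
t 29.2 p [636.7 -48.8 -31.1] psi -8.3 tilt [ 0.0001 -0.    ] F [-0.9  0.  -0.4] open 45.5 j6 1.54
wz total -0.0 | shift after turn [-0.01 -0.02  0.07] | shift before turn [-0.01 -0.02  0.07]
```

Request:
play_rows([
  {"dx":0,"dy":0,"dz":0.06,"wx":0,"wy":0,"wz":0,"gripper":-1},
  {"dx":0,"dy":0,"dz":0,"wx":0,"wy":0,"wz":0,"gripper":0.44},
  {"dx":0,"dy":0,"dz":0,"wx":0,"wy":0,"wz":0,"gripper":0.44},
  {"dx":0,"dy":0,"dz":0,"wx":0,"wy":0,"wz":0,"gripper":1},
  {"dx":0,"dy":0,"dz":0,"wx":0,"wy":0,"wz":0,"gripper":1},
  {"dx":0,"dy":0,"dz":-0.4,"wx":0,"wy":0,"wz":0,"gripper":1},
  {"dx":0,"dy":0,"dz":-0.8,"wx":0,"wy":0,"wz":0,"gripper":1},
  {"dx":0,"dy":0,"dz":-1,"wx":0,"wy":0,"wz":0,"gripper":1},
  {"dx":0,"dy":0,"dz":-1,"wx":0,"wy":0,"wz":0,"gripper":1},
  {"dx":0,"dy":0,"dz":-0.8,"wx":0,"wy":0,"wz":0,"gripper":1},
])

```text
t: 30.25
position: [0.6377, -0.049, 0.1306]
tcp_rot: [0.757, 0.654, 0.001, 0.001]
contact_force: [0.9, 0.6, -0.1]
opening: 0.0853
finger_force: 0.0
```

```bash
python3 go.py 380 0 130 -8.3; python3 go.py 240 420 130 -8.3
```

```text
t 30.2 p [637.7 -49.  130.6] psi -8.3 tilt [ 0.0037 -0.0007] F [ 0.9  0.6 -0.1] open 85.3 j6 1.54
wz total -0.0 | shift after turn [ 0.28 -6.55 -0.01] | shift before turn [ 0.28 -6.55 -0.01]
t 30.2 p [637.7 -49.  130.6] psi -8.3 tilt [ 0.0037 -0.0007] F [ 0.9  0.6 -0.1] open 85.3 j6 1.54
wz total -0.0 | shift after turn [ 10.17 -11.53  -0.03] | shift before turn [ 10.16 -11.53  -0.03]
```

Request:
play_rows([
  {"dx":0.03,"dy":-0.8,"dz":0,"wx":0,"wy":0,"wz":-0.3,"gripper":1},
  {"dx":0.03,"dy":-0.8,"dz":0,"wx":0,"wy":0,"wz":-0.3,"gripper":1},
  {"dx":0.03,"dy":-0.8,"dz":0,"wx":0,"wy":0,"wz":-0.3,"gripper":1},
  {"dx":0.03,"dy":-0.8,"dz":0,"wx":0,"wy":0,"wz":-0.3,"gripper":1},
  {"dx":0.03,"dy":-0.8,"dz":0,"wx":0,"wy":0,"wz":-0.3,"gripper":1},
  {"dx":0.03,"dy":-0.8,"dz":0,"wx":0,"wy":0,"wz":-0.3,"gripper":1},
])

```text
t: 30.85
position: [0.4447, -0.0309, 0.1276]
tcp_rot: [0.681, 0.732, 0.0, 0.001]
contact_force: [1.2, -0.2, 0.8]
opening: 0.0855
finger_force: 0.0
```

```bash
python3 go.py 240 420 130 4
```

```text
t 30.9 p [444.7 -30.9 127.6] psi 4.2 tilt [ 0.0016 -0.0003] F [ 1.2 -0.2  0.8] open 85.5 j6 1.28
wz total 0.02 | shift after turn [11.6  -4.32 -0.07] | shift before turn [11.61 -4.29 -0.07]
```

Request:
play_rows([
  {"dx":0.9,"dy":-0.35,"dz":0,"wx":0,"wy":0,"wz":0,"gripper":1},
  {"dx":0.9,"dy":-0.35,"dz":0,"wx":0,"wy":0,"wz":0,"gripper":1},
  {"dx":0.9,"dy":-0.35,"dz":0,"wx":0,"wy":0,"wz":0,"gripper":1},
  {"dx":0.9,"dy":-0.35,"dz":0,"wx":0,"wy":0,"wz":0,"gripper":1},
  {"dx":0.9,"dy":-0.35,"dz":0,"wx":0,"wy":0,"wz":0,"gripper":1},
  {"dx":0.9,"dy":-0.35,"dz":0,"wx":0,"wy":0,"wz":0,"gripper":1},
  {"dx":0.9,"dy":-0.35,"dz":0,"wx":0,"wy":0,"wz":0,"gripper":1},
  {"dx":0.9,"dy":-0.35,"dz":0,"wx":0,"wy":0,"wz":0,"gripper":1},
  {"dx":0.9,"dy":-0.35,"dz":0,"wx":0,"wy":0,"wz":0,"gripper":1},
  {"dx":0.9,"dy":-0.35,"dz":0,"wx":0,"wy":0,"wz":0,"gripper":1},
  {"dx":0.9,"dy":-0.35,"dz":0,"wx":0,"wy":0,"wz":0,"gripper":1},
  {"dx":0.9,"dy":-0.35,"dz":0,"wx":0,"wy":0,"wz":0,"gripper":1},
])

```text
t: 32.05
position: [0.2468, 0.3897, 0.1279]
tcp_rot: [0.682, 0.732, 0.001, 0.0]
contact_force: [0.9, 0.7, 0.1]
opening: 0.0855
finger_force: 0.0
```

```bash
cat > fin.py <<'E'
import h
from h import *
old={n:load(n) for n in('scene','top')}
for n in('scene','top'): grab(n)
from seg import *
U={'block':((440,-394),.036),'mould':((463.5,-131.5),.040),'rib':((636,-49),.014)}
for k,(c,z) in U.items():
    for g,n in((T,'T'),(S,'S')):
        u=proj(g,[[c[0]/1000,c[1]/1000,z]])[0];i,j=np.int32(u)
        f=cv2.cvtColor(cv2.GaussianBlur(g['frame'],(3,3),0),cv2.COLOR_RGB2LAB).astype(int);ref=np.median(f[j-3:j+4,i-3:i+4].reshape(-1,3),0)
        d=np.abs((f-ref)*[.7,2,2]).sum(2)
        m=np.zeros(d.shape,np.uint8);m[j-35:j+36,i-35:i+36]=(d<22)[j-35:j+36,i-35:i+36]
        mm=comp(cv2.morphologyEx(m,cv2.MORPH_OPEN,np.ones((3,3))),u)
        if mm is not None: print(k,n,meas(g,mm,z))
for g,n in((T,'T'),(S,'S')):
    X=cloud(g).reshape(-1,3)
    for k,c,r_,a,b in(('cap',(447,129),30,74,95),('ball',(606,62),45,20,70),('tube',(735,-140),45,30,70)):
        q=X[(np.hypot(X[:,0]-c[0],X[:,1]-c[1])<r_)&(X[:,2]>a)&(X[:,2]<b)]
        if len(q)>3: print(k,n,len(q),q.mean(0).round(),q.min(0).round(),q.max(0).round())
im=np.vstack([T['frame'][175:290,125:420],np.zeros((4,295,3),np.uint8),S['frame'][155:375,110:405]])
save(im[:,:,:],'fin%d.png'%int(sense()['t']),1.75)
E
python3 fin.py; ls pics
```

```text
block T rect c(441,-394) 87x41 @79.2  cen(441.1,-393.6) longaxis 79.8deg area 3185 bbox x[416,467] y[-437,-350]
block S rect c(441,-393) 89x43 @79.4  cen(440.4,-393.2) longaxis 79.8deg area 3563 bbox x[413,468] y[-439,-347]
mould T rect c(464,-133) 61x58 @0.5  cen(463.4,-132.3) longaxis -42.1deg area 2806 bbox x[433,494] y[-162,-104]
mould S rect c(462,-132) 61x61 @87.0  cen(462.1,-131.9) longaxis -39.6deg area 2890 bbox x[431,493] y[-163,-102]
rib T rect c(638,-50) 93x46 @79.8  cen(636.4,-49.3) longaxis 80.8deg area 3215 bbox x[611,660] y[-95,-4]
rib S rect c(636,-48) 94x44 @81.1  cen(634.9,-47.9) longaxis 81.1deg area 3147 bbox x[610,659] y[-93,-1]
cap T 73 [448. 129.  81.] [438. 118.  75.] [459. 141.  85.]
ball T 364 [606.  59.  42.] [578.  32.  21.] [635.  90.  55.]
tube T 187 [ 745. -139.   46.] [ 720. -163.   30.] [ 770. -114.   54.]
cap S 81 [445. 128.  82.] [434. 118.  75.] [457. 140.  86.]
ball S 396 [597.  54.  40.] [575.  33.  21.] [630.  89.  55.]
tube S 313 [ 741. -138.   44.] [ 718. -162.   30.] [ 769. -112.   55.]
c1.png
c2.png
c3.png
c4.png
c5.png
c6.png
c7.png
c8.png
fin32.png
scene0.png
top0.png
```

View pics/fin32.png

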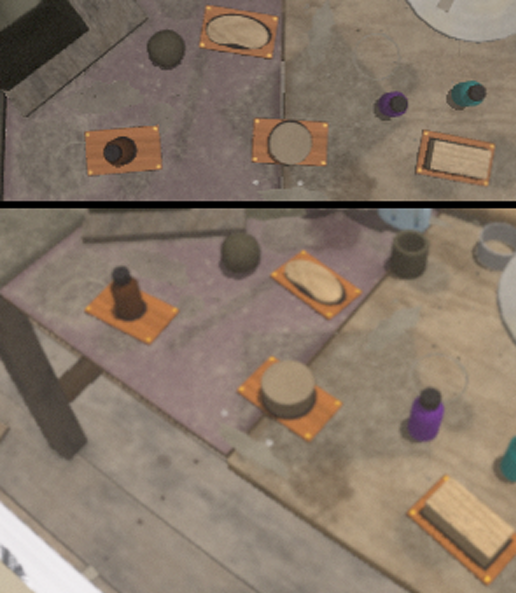

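All four pieces are centred within about 1–2 mm on their outlines, with the block at (460,160) and the rib at (238,31) in line with theirs. The ball and tube have not moved, so I hand in.

```bash
python3 -c "
from bench import r
print(r.job_done())"
```

```text
the job is handed in; nothing more can be done
None
```

I put the block, bottle, mould and rib on their matching boards in the order given and handed the job in at about 32 s; the last pictures show each centred to about 2 mm and in line, and the clay ball and tube where they were.

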